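# Open the compressor pump's oil filler

### The job

The compressor pump needs oil: unscrew the round black filler cap from its sloping neck, anticlockwise and a part turn at a time, until it comes free without forcing, and lift it clear. Stand the cap upright, grip up and thread down, on the floor of the steel drip tray. Do not drop it, and leave the parts in the tray and the other things lying about where they are.

Things in the scene. Friction and masses are not known exactly. Their poses are not given: they have to be found in the camera images.
- neck: Oil filler neck of the fixed grey compressor pump: aluminium tube, 49 mm outside diameter, standing 38 mm out of a sloping crankcase shoulder. Origin: centre of its rim. z: its axis, outward and up, 35 degrees from vertical; x: square to it, up towards the pump's finned cylinder; y: level. Within 70 mm of the axis nothing of the pump rises above the rim's plane.
- thread (a point): Top of the coarse thread inside the neck's 39 mm bore, 3 mm below the rim, on the axis. Right-hand, two starts: turned anticlockwise seen from outside, the cap backs out 16 mm a turn (2.5 mm per rad). It turns easily, stays where it is left, comes free about 4 rad (230 degrees) from home, risen some 10 mm, and then lifts straight out along the axis.
- cap_grip (a point): Loose black plastic filler cap, about 90 g, at the start screwed home hand-loose. This point: centre of its knurled round grip (45 mm diameter, 26 mm long), on the cap's axis. z: the axis, from thread to grip. Along z from here: grip -13 to 13 mm; flange, 56 mm diameter, -18 to -13 mm, its underside on the neck's rim when home; threaded stem below.
- cap_foot (a point): Centre of the flat lower end of the cap's threaded stem, 48 mm below cap_grip on the cap's axis; the cap stands upright on it. Stem: 30 mm diameter, 30 mm long below the flange, 38 mm over its two thread ribs. The whole cap is 61 mm high.
- tray: Open steel drip tray, 190 mm (x) by 290 mm (y), 30 mm high, walls and floor 3 mm thick, fixed to the bench. Origin: centre of its underside; z up. Two bolts and a ball bearing lie loose in its +y half (no higher than its walls); its -y half is empty.
Things that resemble listed ones, but are neither listed nor needed, are in the scene too. There is more than one size of the part that bears cap_grip; the job needs the largest.

How it is judged:
By the outcome, as a careful person would: the job done as asked, in the order asked, and still so for the second after the job is handed in, with the robot touching nothing.
It also fails if it takes over 51 s, if anything falls off the work surface, if the arm or the gripper's body presses on something with over 40 N, if the wrist force passes 120 N, or if a joint passes its speed limit or range.

### The arm

A 6-joint arm with a two-finger parallel gripper is mounted at the origin on the work surface. World frame = base frame: x ahead of the robot, y to its left, z up, the work surface at z = 0. Lengths are in m, angles in rad, forces in N, time in s.
With the tool pointing down it reaches from about 0.375 to 0.925 m from the base axis. Payload 5.7 kg.
Tool frame: the origin (TCP) lies midway between the tips of the shut fingers; the grasp point (between the pads) lies 19 mm behind it (r.hold_point_z is the distance from the TCP to the grasp point, in m); z points along the fingers, x is the direction in which the jaws open and shut, and the axes are right-handed (so a half turn about z gives the same grasp; the last joint's range is limited). The gripper opens to 88 mm and grips with 3 to 60 N. Pads are 20 mm wide; open, the fingers measure 115 mm over their backs; the gripper's body (75 mm by 178 mm) begins 61 mm behind the grasp point.
Start: joints at [-1.355, 0.359, 1.51, -0, 1.272, -0.115], TCP at [0.195, -0.567, 0.192] pointing down, gripper open.
Joint ranges: [-2.97, 2.97], [-1.01, 2.36], [0.21, 2.38], [-0.96, 4.11], [0.2, 2.71], [-2.98, 2.98]. Speed limits (rad/s): [2.39, 2.39, 3.14, 3.14, 3.14, 3.14].

### API

Orientations are given as [roll, pitch, yaw] about the fixed x, y, z axes, in that order (R = Rz(yaw) Ry(pitch) Rx(roll)).
In Python, from plant import r gives the robot as it stands.
- The arm moves only by the tool jog_arm, never from a script. Its argument "motion" is a list of rows, each an object with "xyz": the shift along the tool's x, y, z in m, a list of three; "twist": the turn, a rotation vector about the tool's x, y, z in rad, a list of three; "hand": the finger opening in m, from 0 to 0.0878. In form: [{"xyz": [x, y, z], "twist": [ax, ay, az], "hand": hand}, ...]. A call has 1 to 8 rows; each row is the pose to reach, as a shift and turn from the pose commanded when the call began, along the tool's axes at that moment; what a row does not reach only later rows make up. A row lasts 1/10 s, in which the tool goes at most 50 mm and 8.59 degrees, less where a joint would pass 70% of its speed; a pose out of reach is approached as far as the arm can. A call with a gripper value outside its range is refused whole. The fingers move at their own pace and stop on an object; the grip force is fixed at half the most. Time passes only in rows, so rows that repeat a pose let the fingers close. It gives the time, the measured TCP pose, the force and the opening at its end, in the units of the state.
- r.get_obs(): the state, without advancing time (a new reading comes with each control period).
- r.read_camera(name): name is "side" or "top"; returns a dict with "pixels" (480x640x3 uint8, blue, green, red), "fovy" (degrees; the focal length in pixels is half the picture's height over the tangent of half this angle, whatever the lens; pixels are square), "cx", "cy" (the principal point, pixels), "distortion" ([k1, k2, p1, p2, k3] as OpenCV has them; the pictures are not rectified), "R" (3x3) and "t" (3): a world point X has camera coordinates R X + t. Camera axes: x right, y down, z forward; pixel columns grow to the right and rows downward; lengths in m; the calibration is good to about 2 mm. A picture is of the moment at which its call begins. There is no depth.
- r.close_job(): hands the job in, once; it reports no verdict.
The state is a dict: "time": time; "joint_pos": joint angles; "qvel": joint speeds; "joint_efforts": joint torques, N m; "eef_pos": TCP position; "orientation": TCP orientation; "ft_force": force on the tool from outside, world axes, zero at the start; "moment": the same for the moment, N m; "gripper_width": finger opening in m.
Only numpy, scipy, OpenCV 4.12 (cv2) and the standard library are available. Lean on these libraries where they do the work, as an engineer would, in place of code of your own. Each camera call takes 0.05 s, during which the arm holds its last target.

## Working session

There is one attempt and no reset: what is moved stays moved. The work goes in short steps, Python scripts to look and compute and a tool call to move; the robot and the scene stay as the last step left them, time stands still between calls to the robot, and variables do not carry over. Pictures are saved under pics/ and viewed, and the job is handed in when it is done.

Besides the shell and the picture viewer there is one more tool, called after "Emit:" in YAML: its name, and indented under it one key for each argument. jog_arm: Moves the arm, as the interface text tells. Its arguments: {"type":"object","properties":{"motion":{"type":"array"}},"required":["motion"]}

```bash
mkdir -p pics; ls; python3 - <<'E'
from plant import r
import cv2
for n in("side","top"):
    c=r.read_camera(n); cv2.imwrite(f"pics/{n}0.png",c["pixels"]); print(n,c["fovy"],c["cx"],c["cy"],c["distortion"],c["R"],c["t"])
print(r.get_obs(), r.hold_point_z)
E
```

```text
pics
side 53.8867179336735 317.74951937705646 240.86567890935694 [-0.01119239  0.          0.          0.          0.        ] [[-0.92294389 -0.38482805  0.00905195]
 [-0.19516917  0.44755198 -0.87270053]
 [ 0.33178843 -0.80722029 -0.48817194]] [0.50538013 0.15665594 0.64557495]
top 42.56861953049584 325.1442764477419 237.82787829250745 [0.03137256 0.         0.         0.         0.        ] [[ 0.01477064 -0.99975982 -0.01619032]
 [-0.98879084 -0.01219875 -0.14880817]
 [ 0.14857493  0.01820684 -0.98873353]] [0.12222448 0.48653453 0.99612738]
{'time': 0.1, 'joint_pos': array([-1.35510566e+00,  3.59425161e-01,  1.51131321e+00, -2.53961497e-05,
        1.27255961e+00, -1.15082617e-01]), 'qvel': array([ 9.68489889e-04, -2.31069296e-03, -3.71873768e-03, -8.70252994e-04,
        8.28396143e-05,  1.00274409e-03]), 'joint_efforts': array([-4.69033785e-04, -5.16359568e+01, -2.71407813e+01,  6.76491112e-02,
        2.76943407e-02, -3.14751276e-05]), 'eef_pos': array([ 0.19470832, -0.56679508,  0.19130257]), 'orientation': array([-3.14142093e+00,  1.69683682e-03, -1.24001542e+00]), 'ft_force': array([-0.72113895,  0.08249089, -0.25373344]), 'moment': array([ 0.0060772 ,  0.0154149 , -0.00955488]), 'gripper_width': 0.08793388636787068} 0.0187
```

View pics/side0.png

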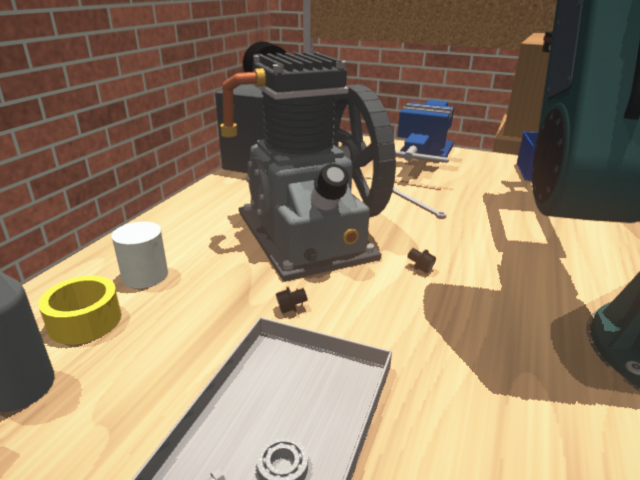

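View pics/top0.png

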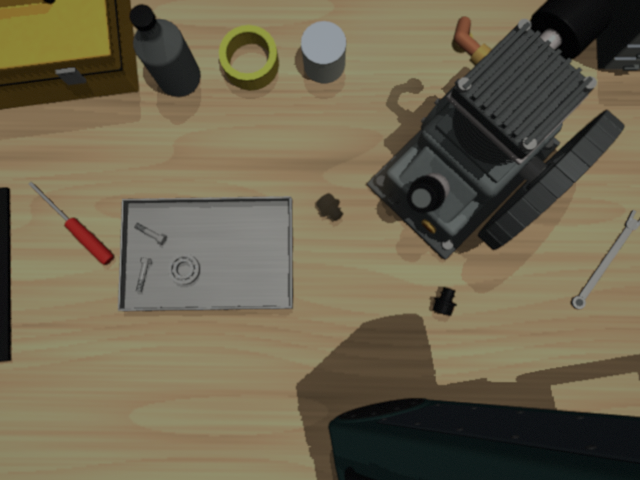

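The cap sits on the pump at about (331,182) in the side picture and (428,193) in the top one. The tray is in the top picture at columns 121–292, rows 198–309, with its parts on the left, so +y is image-left and the empty half is on the right. I'll zoom in on both.

```bash
python3 - <<'E'
import cv2, numpy as np
a=cv2.imread("pics/side0.png")[150:230,290:370]; b=cv2.imread("pics/top0.png")[150:230,385:465]
f=lambda i:cv2.resize(np.clip(i.astype(float)*1.8,0,255).astype('uint8'),(400,400),interpolation=cv2.INTER_CUBIC)
cv2.imwrite("pics/z0.png",np.hstack([f(a),f(b)]))
E
```

```text
(no output)
```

View pics/z0.png

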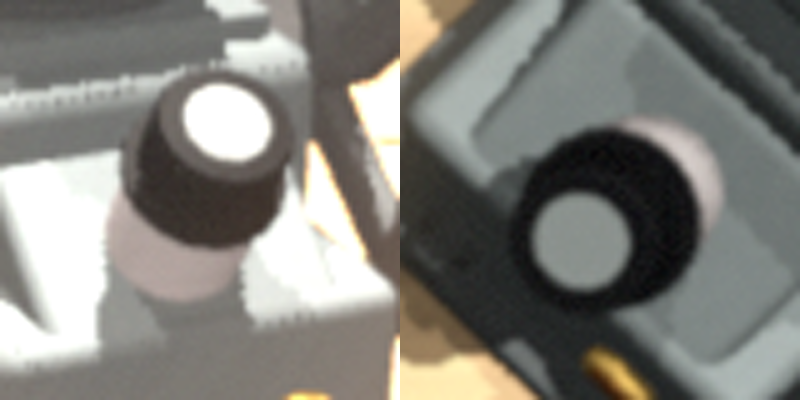

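```bash
cat > h.py <<'E'
import numpy as np, cv2
def cam(c):
    f=240/np.tan(np.radians(c["fovy"]/2)); K=np.array([[f,0,c["cx"]],[0,f,c["cy"]],[0,0,1]]);return K,np.array(c["distortion"]),np.array(c["R"]),np.array(c["t"])
def ray(c,uv):
    K,d,R,t=cam(c); p=cv2.undistortPoints(np.array([[uv]],float),K,d)[0,0]
    v=R.T@np.array([p[0],p[1],1]); return -R.T@t, v/np.linalg.norm(v)
def tri(c1,u1,c2,u2):
    a,v=ray(c1,u1); b,w=ray(c2,u2)
    s=np.linalg.lstsq(np.c_[v,-w],b-a,rcond=None)[0]; p,q=a+s[0]*v,b+s[1]*w
    return (p+q)/2, np.linalg.norm(p-q)
def onz(c,uv,z):
    a,v=ray(c,uv); return a+v*(z-a[2])/v[2]
def proj(c,X):
    K,d,R,t=cam(c); return cv2.projectPoints(np.array(X,float).reshape(-1,3),cv2.Rodrigues(R)[0],t,K,d)[0][:,0]
E
cat > a.py <<'E'
from plant import r
from h import *
S=r.read_camera("side");T=r.read_camera("top")
def disc(c,box,bright=True):
    x0,y0,x1,y1=box; g=cv2.cvtColor(c["pixels"],cv2.COLOR_BGR2GRAY)[y0:y1,x0:x1]
    th=(int(g.min())+int(g.max()))/2
    m=(g>th).astype('uint8'); cs,_=cv2.findContours(m,cv2.RETR_EXTERNAL,cv2.CHAIN_APPROX_NONE)
    k=max(cs,key=cv2.contourArea);e=cv2.fitEllipse(k); M=cv2.moments(k)
    return (M['m10']/M['m00']+x0,M['m01']/M['m00']+y0),e
s,es=disc(S,(323,164,348,186)); t,et=disc(T,(409,186,434,212)); print(s,es,t,et)
P,g=tri(S,s,T,t); print("disc",P,g)
for a,b in [((368,183),(282,272)),((447,257),(379,255)),((368,183),(240,208)),((447,257),(282,272))]:print(tri(T,a,S,b), onz(T,a,.01), onz(S,b,.01))
for u in [(121,309),(292,309),(292,198),(121,198)]: print("tray rim",onz(T,u,.03))
A=onz(T,(368,183),.01);B=onz(T,(447,257),.01)
print("camS",ray(S,s)[0],"camT",ray(T,t)[0])
E
python3 a.py
```

```text
(334.9594594594595, 174.01081081081082) ((11.958075523376465, 10.009578704833984), (13.8665132522583, 17.091190338134766), 114.3553237915039) (420.87771570453134, 197.8739913097455) ((11.881270408630371, 11.882257461547852), (18.149375915527344, 18.918132781982422), 137.11338806152344)
disc [ 0.52485628 -0.01246862  0.17636005] 0.0005101509063246322
(array([0.58643238, 0.05702183, 0.01780153]), np.float64(0.0037289959784976372)) [0.58651729 0.05603004 0.01      ] [0.59397759 0.04641457 0.01      ]
(array([ 0.45945892, -0.07976227,  0.00624333]), np.float64(0.0011698441613383816)) [ 0.4584253  -0.07918576  0.01      ] [ 0.45854163 -0.07355685  0.01      ]
(array([0.59474089, 0.08171665, 0.13799598]), np.float64(0.08589688223231734)) [0.58651729 0.05603004 0.01      ] [ 0.78995617 -0.1446658   0.01      ]
(array([ 0.54322693, -0.04796723, -0.03267337]), np.float64(0.17718435706884053)) [ 0.4584253  -0.07918576  0.01      ] [0.59397759 0.04641457 0.01      ]
tray rim [0.36203956 0.46679182 0.03      ]
tray rim [0.36569356 0.18225333 0.03      ]
tray rim [0.55401104 0.18656091 0.03      ]
tray rim [0.55048793 0.47899252 0.03      ]
camS [0.28281762 0.64549397 0.44729062] camT [0.331276   0.10999391 1.05928372]
```

```bash
cat >> a.py <<'E'
az=np.arctan2(*(np.array([-(0) ,0]))) if 0 else None
d=(A-B)[:2]; d/=np.linalg.norm(d); out=np.array([-d[1],d[0]]); print("az",np.degrees(np.arctan2(out[1],out[0])))
n=np.r_[out*np.sin(np.radians(35)),np.cos(np.radians(35))]; y=np.cross(n,[0,0,1]);y/=np.linalg.norm(y);x=np.cross(y,n)
th=np.linspace(0,2*np.pi,60)[:,None]
ims=[]
for c,(x0,y0) in((S,(290,150)),(T,(385,150))):
    im=cv2.resize(np.clip(c["pixels"][y0:y0+80,x0:x0+80].astype(float)*1.8,0,255).astype('uint8'),(400,400),interpolation=cv2.INTER_CUBIC)
    for h,rr,col in((0,.0225,(0,255,0)),(-.026,.0225,(0,255,255)),(-.031,.028,(0,0,255)),(-.031-.038,.0245,(255,0,255))):
        p=proj(c,P+h*n+rr*(np.cos(th)*x+np.sin(th)*y)); cv2.polylines(im,[np.int32((p-[x0,y0]+.5)*5)],True,col,1)
    ims.append(im)
cv2.imwrite("pics/o1.png",np.hstack(ims)); print("n",n)
E
python3 a.py|tail -2
```

```text
az 136.54976220703236
n [-0.4164004   0.39446246  0.81915204]
```

View pics/o1.png

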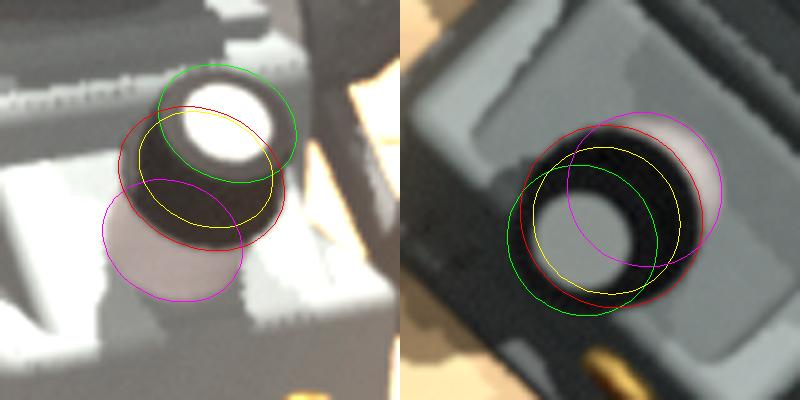

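Drawn back over both pictures, the grip, flange and neck circles fit well, so the azimuth of about 136.5° holds. Next I'll check clearance to the finned cylinder.

```bash
cat >> a.py <<'E'
print('---')
rim=P-.031*n
xx=-x if x[2]<0 else x
yy=np.cross(n,xx)
for a,b in (((457,85),(270,82)),((532,148),(346,78)),((457,85),(270,92)),((532,148),(346,90))):
    q,g=tri(T,a,S,b); print(q,g,"neckframe",[(q-rim)@v for v in (xx,yy,n)])
print("xx",xx,"yy",yy,"grip",P-.013*n,"TCP goal",P-.024*n)
print(r.get_obs()["time"])
E
python3 a.py|sed -n '/---/,$p'
python3 - <<'E'
import cv2,numpy as np
a=cv2.imread("pics/side0.png")[30:280,200:420]; b=cv2.imread("pics/top0.png")[0:270,350:640]
f=lambda i:cv2.resize(np.clip(i.astype(float)*1.8,0,255).astype('uint8'),(400,int(i.shape[0]*400/i.shape[1])))[:380]
A,B=f(a),f(b);h=min(len(A),len(B))
cv2.imwrite("pics/z1.png",np.hstack([A[:h],B[:h]]))
E
```

```text
---
[ 0.64773421 -0.04170182  0.3010422 ] 0.0040953896294935455 neckframe [np.float64(0.16105650970158028), np.float64(0.06328365583490074), np.float64(0.07043581605016087)]
[ 0.55958447 -0.13623658  0.29999563] 0.007304302515743024 neckframe [np.float64(0.16129144310177457), np.float64(-0.06596864663535615), np.float64(0.0689936905881544)]
[ 0.6525534  -0.04559401  0.28495185] 0.000335644128988407 neckframe [np.float64(0.15688601575039188), np.float64(0.06377231170712692), np.float64(0.05371334360231946)]
[ 0.5636768  -0.14346433  0.27912604] 0.011864640258856807 neckframe [np.float64(0.15582653144216607), np.float64(-0.06840139276838247), np.float64(0.047343203329134075)]
xx [ 0.5946814  -0.56335078  0.57357644] yy [ 6.87724318e-01  7.25971943e-01 -2.77555756e-17] grip [ 0.53026948 -0.01759663  0.16571107] TCP goal [ 0.53484989 -0.02193572  0.1567004 ]
0.4
```

View pics/z1.png

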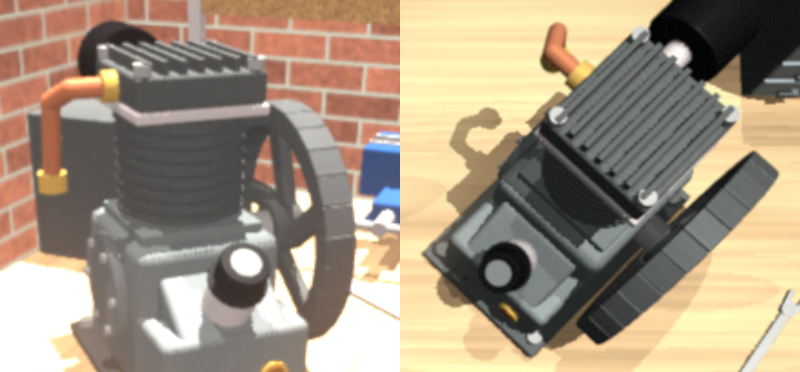

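```bash
cat > g.py <<'E'
from scipy.spatial.transform import Rotation as Ro
import numpy as np
n=np.array([-.4164,.3945,.8192]); n/=np.linalg.norm(n)
G=np.array([.53485,-.02194,.15670]) # TCP at initial grasp
def target_R(q1,q23,q6):
    # spherical wrist: Rz(q1)Ry(q23)Rz(q4)Ry(q5)Rz(q6+pi), tool z=-n
    d=Ro.from_euler('ZY',[q1,q23]).inv().apply(-n)
    q4=np.arctan2(d[1],d[0]); q5=np.arctan2(np.hypot(d[0],d[1]),d[2])
    return Ro.from_euler('ZYZYZ',[q1,q23,q4,q5,q6+np.pi]),q4,q5
def rel(p0,R0,p,R): return R0.inv().apply(p-p0),(R0.inv()*R).as_rotvec()
E
python3 - <<'E'
from plant import r
from g import *
o=r.get_obs();R0=Ro.from_euler('xyz',o['orientation']);q=o['joint_pos']
print((R0.inv()*Ro.from_euler('ZYZYZ',[q[0],q[1]+q[2],q[3],q[4],q[5]+np.pi])).as_rotvec())
for L in(.2,.3):
  for q23 in(1.6,1.9,2.2):
    w=G+L*n; q1=np.arctan2(w[1],w[0]); R,q4,q5=target_R(q1,q23,.9)
    print(L,q23,q1,q4,q5,R.as_euler('xyz'),rel(G,R0,G,R)[1])
E
```

```text
Traceback (most recent call last):
  File "scipy/spatial/transform/_rotation.pyx", line 1413, in scipy.spatial.transform._rotation.Rotation.from_euler
ValueError: Expected axis specification to be a non-empty string of upto 3 characters, got ZYZYZ
```

Emit:
jog_arm:
  motion:
    - {"xyz": [0, 0, -0.05], "twist": [0, 0, 0], "hand": 0.0878}
    - {"xyz": [0, 0, -0.1], "twist": [0, 0, 0], "hand": 0.0878}
    - {"xyz": [0, 0, -0.15], "twist": [0, 0, 0], "hand": 0.0878}
    - {"xyz": [0, 0, -0.2], "twist": [0, 0, 0], "hand": 0.0878}
    - {"xyz": [0, 0, -0.2], "twist": [0, 0, 0], "hand": 0.0878}

```text
time: 0.9
eef_pos: [0.1957, -0.5708, 0.4004]
orientation: [3.14, -0.014, -1.24]
ft_force: [0.2, 0.2, -0.1]
gripper_width: 0.088
```

```bash
sed -i "s/return Ro.from_euler('ZYZYZ',\[q1,q23,q4,q5,q6+np.pi\]),q4,q5/return fk(q1,q23,q4,q5,q6),q4,q5/" g.py; cat >> g.py <<'E'
def fk(q1,q23,q4,q5,q6): return Ro.from_euler('ZYZ',[q1,q23,q4])*Ro.from_euler('YZ',[q5,q6+np.pi])
E
python3 - <<'E'
from plant import r
from g import *
o=r.get_obs();R0=Ro.from_euler('xyz',o['orientation']);q=o['joint_pos'];print(q,o['eef_pos'])
print((R0.inv()*fk(q[0],q[1]+q[2],q[3],q[4],q[5])).as_rotvec())
for L in(.2,.3):
  for q23 in(1.6,1.9,2.2):
    w=G+L*n; q1=np.arctan2(w[1],w[0]); R,q4,q5=target_R(q1,q23,.9)
    print(L,q23,q1,q4,q5,R.as_euler('xyz'),rel(G,R0,G,R)[1])
E
```

```text
[-1.35502584e+00  2.45193812e-01  1.17747937e+00  5.43478941e-05
  1.70501657e+00 -1.15116896e-01] [ 0.19567248 -0.57082168  0.4004382 ]
[-4.31946146e-16  2.30718222e-16  4.41304166e-16]
0.2 1.6 0.12546452330609484 -0.5018733794856023 1.172872531330226 [ 3.07576931 -0.60775223 -0.64346711] [ 0.12434574  0.59459297 -0.55588679]
0.2 1.9 0.12546452330609484 -0.5933521076160323 0.9159555198321139 [ 2.95402469 -0.58487738 -0.4272763 ] [ 0.07102787  0.60930583 -0.73043477]
0.2 2.2 0.12546452330609484 -0.7800817489652437 0.6822472847277327 [ 2.79622389 -0.51445317 -0.12704347] [-0.01033722  0.62532845 -0.98695654]
0.3 1.6 0.23097027505558068 -0.5345467500881652 1.2251548836137491 [ 3.00835473 -0.59796852 -0.52466665] [ 0.09545189  0.60299697 -0.65113699]
0.3 1.9 0.23097027505558068 -0.6186487753856573 0.9728771934977816 [ 2.89005929 -0.56278851 -0.30954802] [ 0.04036147  0.61622913 -0.82847166]
0.3 2.2 0.23097027505558068 -0.7879329147197113 0.7425257630723695 [ 2.7493516  -0.48111435 -0.02895176] [-0.03952557  0.62928759 -1.07624059]
```

```bash
cat >> g.py <<'E'
RT=target_R(.18,1.8,1.0)[0]
def now(r):
    o=r.get_obs();return o['eef_pos'],Ro.from_euler('xyz',o['orientation']),o
E
python3 - <<'E'
from plant import r
from g import *
p,R,o=now(r)
print(RT.as_matrix())
print("wp1",rel(p,R,np.array([.35,-.35,.42]),R)); print("wp2",rel(p,R,G+.2*n,RT))
E
```

```text
[[ 0.69722546 -0.58352925  0.41637755]
 [-0.43971398 -0.80686935 -0.39447873]
 [ 0.56615216  0.09195358 -0.81915583]]
wp1 (array([-0.15841537, -0.21766608, -0.02208866]), array([0., 0., 0.]))
wp2 (array([-0.51163236, -0.44609556,  0.07215644]), array([ 0.10478795,  0.60039453, -0.62053321]))
```

Emit:
jog_arm:
  motion:
    - {"xyz": [-0.028, -0.038, -0.005], "twist": [0, 0, 0], "hand": 0.0878}
    - {"xyz": [-0.056, -0.076, -0.01], "twist": [0.01, 0.06, -0.06], "hand": 0.0878}
    - {"xyz": [-0.084, -0.114, -0.015], "twist": [0.02, 0.12, -0.12], "hand": 0.0878}
    - {"xyz": [-0.112, -0.152, -0.02], "twist": [0.03, 0.18, -0.18], "hand": 0.0878}
    - {"xyz": [-0.14, -0.19, -0.02], "twist": [0.04, 0.24, -0.24], "hand": 0.0878}
    - {"xyz": [-0.17, -0.225, -0.02], "twist": [0.05, 0.3, -0.3], "hand": 0.0878}
    - {"xyz": [-0.205, -0.255, -0.01], "twist": [0.06, 0.36, -0.36], "hand": 0.0878}
    - {"xyz": [-0.245, -0.28, 0], "twist": [0.07, 0.42, -0.42], "hand": 0.0878}

```text
time: 1.7
eef_pos: [0.3807, -0.2433, 0.3917]
orientation: [3.121, -0.425, -0.807]
ft_force: [0.3, 0.3, -0.3]
gripper_width: 0.0878
```

```bash
python3 - <<'E'
from plant import r
from g import *
p,R,o=now(r); print(p,o['joint_pos'],o['qvel'])
print("wp2",rel(p,R,G+.2*n,RT))
E
```

```text
[ 0.38072886 -0.24332158  0.39166789] [-0.63987939 -0.25468924  1.77700566 -0.09572163  1.20394571  0.18737985] [ 1.35439007 -0.56511866  0.84341431 -0.5375016  -0.77784583  0.83656714]
wp2 (array([-0.18231937, -0.2586664 , -0.00986684]), array([ 0.02990054,  0.18927598, -0.20109745]))
```

Emit:
jog_arm:
  motion:
    - {"xyz": [-0.025, -0.037, 0], "twist": [0.005, 0.03, -0.03], "hand": 0.0878}
    - {"xyz": [-0.05, -0.074, 0], "twist": [0.01, 0.06, -0.06], "hand": 0.0878}
    - {"xyz": [-0.075, -0.11, 0], "twist": [0.015, 0.09, -0.09], "hand": 0.0878}
    - {"xyz": [-0.1, -0.147, 0], "twist": [0.02, 0.12, -0.12], "hand": 0.0878}
    - {"xyz": [-0.125, -0.18, 0], "twist": [0.025, 0.14, -0.15], "hand": 0.0878}
    - {"xyz": [-0.15, -0.21, 0], "twist": [0.03, 0.16, -0.18], "hand": 0.0878}
    - {"xyz": [-0.15, -0.21, 0], "twist": [0.03, 0.16, -0.18], "hand": 0.0878}
    - {"xyz": [-0.15, -0.21, 0], "twist": [0.03, 0.16, -0.18], "hand": 0.0878}

```text
time: 2.5
eef_pos: [0.4383, -0.0011, 0.3255]
orientation: [3.045, -0.57, -0.589]
ft_force: [0.3, 0.7, 0.3]
gripper_width: 0.0877
```

```bash
python3 - <<'E'
from plant import r
from g import *
p,R,o=now(r); print(p,o['joint_pos'],abs(o['qvel']).max())
print("wp2",rel(p,R,G+.1*n,RT))
E
```

```text
[ 0.4383414  -0.00106328  0.32551696] [ 0.29199246 -0.15019764  1.9309487  -0.55747416  1.11931287  1.09610302] 0.06878424363030615
wp2 (array([-0.01721292, -0.05461033,  0.08734401]), array([-0.000525  ,  0.03349672, -0.01861555]))
```

Emit:
jog_arm:
  motion:
    - {"xyz": [-0.0086, -0.027, 0.02], "twist": [0, 0.017, -0.01], "hand": 0.0878}
    - {"xyz": [-0.0172, -0.0546, 0.05], "twist": [-0.0005, 0.0335, -0.0186], "hand": 0.0878}
    - {"xyz": [-0.0172, -0.0546, 0.0873], "twist": [-0.0005, 0.0335, -0.0186], "hand": 0.0878}
    - {"xyz": [-0.0172, -0.0546, 0.0873], "twist": [-0.0005, 0.0335, -0.0186], "hand": 0.0878}
    - {"xyz": [-0.0172, -0.0546, 0.0873], "twist": [-0.0005, 0.0335, -0.0186], "hand": 0.0878}

```text
time: 3.0
eef_pos: [0.4935, 0.0139, 0.2398]
orientation: [3.03, -0.603, -0.571]
ft_force: [0.4, -0.6, 0.4]
gripper_width: 0.0878
```

```bash
python3 - <<'E'
from plant import r
from g import *
import cv2
p,R,o=now(r); print(p,o['joint_pos'],abs(o['qvel']).max())
print("wp",rel(p,R,G+.1*n,RT), rel(p,R,G,RT))
cv2.imwrite("pics/s2.png",np.hstack([r.read_camera("side")["pixels"][60:360,180:480],r.read_camera("top")["pixels"][50:350,300:600]]))
E
```

```text
[0.4934764  0.01387712 0.23977411] [ 0.31515211  0.04819077  2.00283478 -0.70004124  0.9047062   1.31330717] 0.03184465160946047
wp (array([-0.00245652, -0.00286243, -0.00060519]), array([ 4.17611339e-03,  1.41422334e-05, -6.94400809e-03])) (array([-0.00245656, -0.00328005,  0.09939394]), array([ 4.17611339e-03,  1.41422334e-05, -6.94400809e-03]))
```

View pics/s2.png

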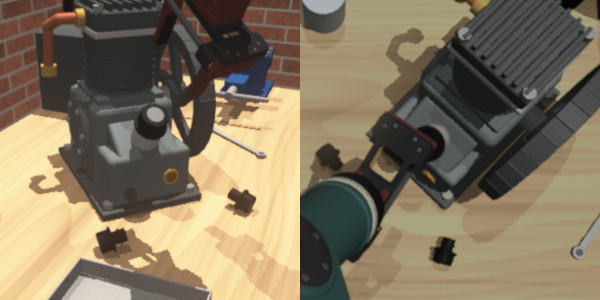

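The gripper is now above the cap and lined up with its axis; in the top crop it is at (400,140), with the cap just beyond the fingers. I'm moving closer.

Emit:
jog_arm:
  motion:
    - {"xyz": [-0.0025, -0.003, 0.03], "twist": [0.004, 0, -0.007], "hand": 0.0878}
    - {"xyz": [-0.0025, -0.003, 0.06], "twist": [0.004, 0, -0.007], "hand": 0.0878}
    - {"xyz": [-0.0025, -0.003, 0.069], "twist": [0.004, 0, -0.007], "hand": 0.0878}
    - {"xyz": [-0.0025, -0.003, 0.069], "twist": [0.004, 0, -0.007], "hand": 0.0878}
    - {"xyz": [-0.0025, -0.003, 0.069], "twist": [0.004, 0, -0.007], "hand": 0.0878}

```text
time: 3.6
eef_pos: [0.5231, -0.0075, 0.183]
orientation: [3.033, -0.604, -0.561]
ft_force: [-0.2, -0.2, -0.6]
gripper_width: 0.0879
```

```bash
python3 - <<'E'
from plant import r
from g import *
import cv2
p,R,o=now(r); print(p,o['joint_pos'],abs(o['qvel']).max())
print("wp",rel(p,R,G+.03*n,RT), rel(p,R,G,RT))
im=np.hstack([r.read_camera("side")["pixels"][120:240,260:380],r.read_camera("top")["pixels"][130:250,360:480]])
cv2.imwrite("pics/s3.png",cv2.resize(cv2.convertScaleAbs(im,alpha=1.6),None,fx=3,fy=3))
E
```

```text
[ 0.52310946 -0.00750936  0.18297929] [ 0.23361986  0.15867759  2.05549302 -0.8014018   0.72986575  1.38861525] 0.00913521516729066
wp (array([-0.00035496,  0.00238392,  0.00209785]), array([-0.00389127, -0.00228104,  0.0013629 ])) (array([-0.00042347,  0.00250061,  0.03209754]), array([-0.00389127, -0.00228104,  0.0013629 ]))
```

View pics/s3.png

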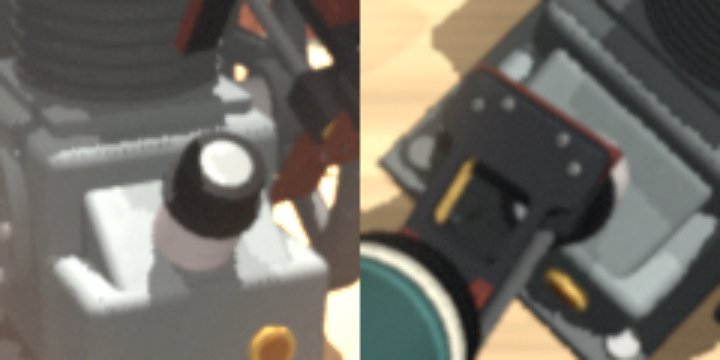

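```bash
python3 - <<'E'
from plant import r
from g import *
from h import *
p,R,o=now(r); X,Y,Z=R.as_matrix().T
for nme,(x0,y0) in(("side",(240,60)),("top",(340,90))):
    c=r.read_camera(nme); im=cv2.resize(cv2.convertScaleAbs(c["pixels"][y0:y0+190,x0:x0+190],alpha=2),(570,570))
    for s in(1,-1):
        for w,col in((.044,(0,255,0)),(.0575,(0,0,255))):
            q=[p+s*w*X+a*Y+b*Z for a,b in((-.01,0),(.01,0),(.01,-.06),(-.01,-.06))]
            cv2.polylines(im,[np.int32((proj(c,q)-[x0,y0]+.5)*3)],True,col,1)
    cv2.circle(im,tuple(int(v) for v in (proj(c,p)[0]-[x0,y0]+.5)*3),3,(255,0,255),-1)
    cv2.imwrite(f"pics/ov_{nme}.png",im)
cv2.imwrite("pics/ov.png",cv2.resize(np.hstack([cv2.imread("pics/ov_side.png"),cv2.imread("pics/ov_top.png")]),(800,400)))
print(r.get_obs()['time'])
E
```

```text
3.8
```

View pics/ov.png

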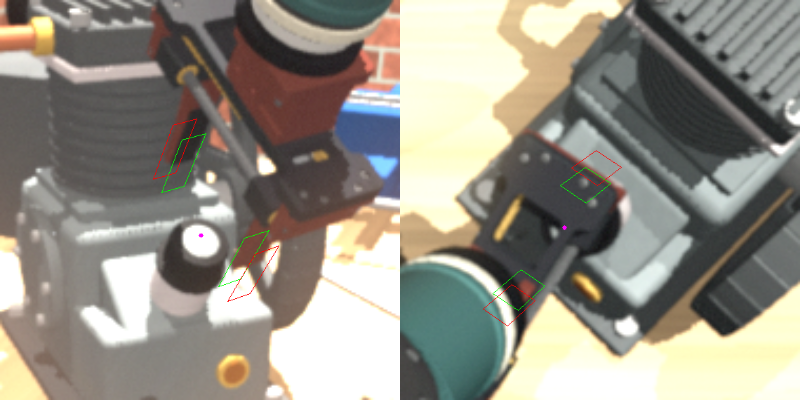

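Emit:
jog_arm:
  motion:
    - {"xyz": [-0.0004, 0.0025, 0.01], "twist": [-0.004, -0.002, 0], "hand": 0.0878}
    - {"xyz": [-0.0004, 0.0025, 0.02], "twist": [-0.004, -0.002, 0], "hand": 0.0878}
    - {"xyz": [-0.0004, 0.0025, 0.03], "twist": [-0.004, -0.002, 0], "hand": 0.0878}
    - {"xyz": [-0.0004, 0.0025, 0.03], "twist": [-0.004, -0.002, 0], "hand": 0.0878}
    - {"xyz": [-0.0004, 0.0025, 0.03], "twist": [-0.004, -0.002, 0], "hand": 0.0878}

```text
time: 4.3
eef_pos: [0.5333, -0.0216, 0.1563]
orientation: [3.026, -0.599, -0.559]
ft_force: [-0.6, 1.0, -1.0]
gripper_width: 0.0877
```

```bash
python3 - <<'E'
from plant import r
from g import *
p,R,o=now(r); print(p,o['joint_pos'],abs(o['qvel']).max(),o['ft_force'])
print("wp",rel(p,R,G,RT))
E
```

```text
[ 0.5332716  -0.02159891  0.15625521] [ 0.19320173  0.21445281  2.07331822 -0.8612956   0.66350736  1.43479492] 0.014034420414830223 [-0.58109379  0.99582995 -0.95729056]
wp (array([ 0.00150492, -0.00060142,  0.00042313]), array([0.00196822, 0.00205366, 0.0028847 ]))
```

Emit:
jog_arm:
  motion:
    - {"xyz": [0.001, -0.0006, 0], "twist": [0.002, 0.002, 0], "hand": 0.06}
    - {"xyz": [0.001, -0.0006, 0], "twist": [0.002, 0.002, 0], "hand": 0.05}
    - {"xyz": [0.001, -0.0006, 0], "twist": [0.002, 0.002, 0], "hand": 0.04}
    - {"xyz": [0.001, -0.0006, 0], "twist": [0.002, 0.002, 0], "hand": 0.03}
    - {"xyz": [0.001, -0.0006, 0], "twist": [0.002, 0.002, 0], "hand": 0.03}
    - {"xyz": [0.001, -0.0006, 0], "twist": [0.002, 0.002, 0], "hand": 0.03}

```text
time: 4.9
eef_pos: [0.5347, -0.0211, 0.1576]
orientation: [3.029, -0.603, -0.559]
ft_force: [0.6, 0.6, -0.3]
gripper_width: 0.0431
```

```bash
cat > st.py <<'E'
from plant import r
from g import *
p,R,o=now(r); print(p,o['joint_pos'].round(3),abs(o['qvel']).max().round(3),o['gripper_width'])
print("F tool",R.inv().apply(o['ft_force']).round(2),"M",R.inv().apply(o['moment']).round(2))
a,b=rel(p,R,G,R); 
zerr=np.cross(R.as_matrix()[:,2],-n); print("to G in tool",a.round(4),"twist to axis",R.inv().apply(zerr).round(4))
# roll relative to RT about n
d=(RT.inv()*R).as_rotvec(); print("roll",d.round(3))
E
python3 st.py
```

```text
[ 0.5346659  -0.02106094  0.15764605] [ 0.193  0.213  2.073 -0.864  0.661  1.436] 0.002 0.04310426856543158
F tool [-0.05 -0.89  0.25] M [ 0.05 -0.25  0.02]
to G in tool [-0.      0.0005  0.0012] twist to axis [-0.0015 -0.0012 -0.    ]
roll [ 0.001  0.001 -0.003]
```

Emit:
jog_arm:
  motion:
    - {"xyz": [0, 0, -0.0003], "twist": [0, 0, -0.12], "hand": 0.03}
    - {"xyz": [0, 0, -0.0006], "twist": [0, 0, -0.24], "hand": 0.03}
    - {"xyz": [0, 0, -0.0009], "twist": [0, 0, -0.36], "hand": 0.03}
    - {"xyz": [0, 0, -0.0012], "twist": [0, 0, -0.48], "hand": 0.03}
    - {"xyz": [0, 0, -0.0015], "twist": [0, 0, -0.6], "hand": 0.03}
    - {"xyz": [0, 0, -0.0015], "twist": [0, 0, -0.6], "hand": 0.03}

```text
time: 5.5
eef_pos: [0.534, -0.0205, 0.1588]
orientation: [2.69, -0.428, 0.107]
ft_force: [0.1, 0.3, -0.5]
gripper_width: 0.0299
```

```bash
python3 st.py
```

```text
[ 0.53401573 -0.02049726  0.15881524] [ 0.195  0.21   2.072 -0.86   0.664  0.832] 0.127 0.029907760256457402
F tool [-0.06 -0.46  0.3 ] M [ 0.17 -0.08 -0.01]
to G in tool [-0.0003  0.0004  0.0026] twist to axis [-0.0005 -0.0017 -0.    ]
roll [ 0.001  0.002 -0.604]
```

The fingers closed to the commanded 30 mm, so they are not holding the cap. I'll look.

```bash
python3 - <<'E'
from plant import r
from g import *
from h import *
p,R,o=now(r); X,Y,Z=R.as_matrix().T
for nme,(x0,y0) in(("side",(240,60)),("top",(340,90))):
    c=r.read_camera(nme); im=cv2.resize(cv2.convertScaleAbs(c["pixels"][y0:y0+190,x0:x0+190],alpha=2),(400,400),interpolation=cv2.INTER_CUBIC)
    cv2.circle(im,tuple(int(v) for v in (proj(c,p)[0]-[x0,y0]+.5)*400/190),2,(255,0,255),-1)
    cv2.imwrite(f"pics/ov_{nme}.png",im)
cv2.imwrite("pics/ov2.png",np.hstack([cv2.imread("pics/ov_side.png"),cv2.imread("pics/ov_top.png")]))
E
```

```text
(no output)
```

View pics/ov2.png

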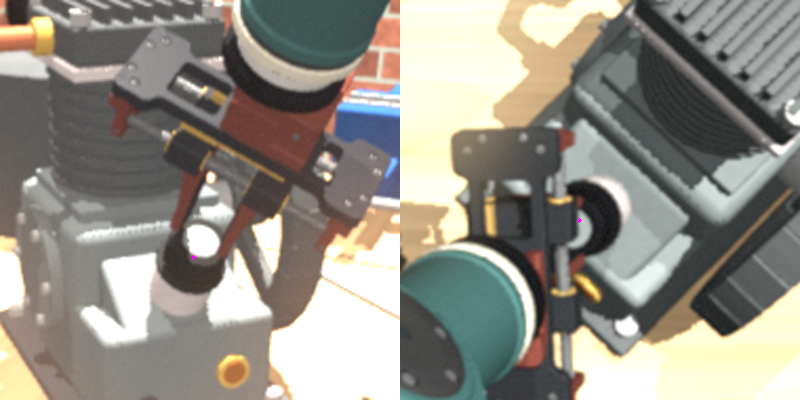

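```bash
python3 - <<'E'
from plant import r
from g import *
from h import *
p,R,o=now(r); X,Y,Z=R.as_matrix().T; print(X,Y,Z,p)
out=[]
for nme,(x0,y0) in(("side",(295,140)),("top",(385,150))):
    c=r.read_camera(nme); k=5; im=cv2.resize(cv2.convertScaleAbs(c["pixels"][y0:y0+80,x0:x0+80],alpha=2.2),(400,400),interpolation=cv2.INTER_CUBIC)
    for s in(1,-1):
            q=[p+s*.015*X+a*Y+b*Z for a,b in((-.01,0),(.01,0),(.01,-.038),(-.01,-.038))]
            cv2.polylines(im,[np.int32((proj(c,q)-[x0,y0]+.5)*k)],True,(0,255,0),1)
    out.append(im)
cv2.imwrite("pics/ov3.png",np.hstack(out))
E
```

```text
[0.90416565 0.09280855 0.41697847] [-0.08823837 -0.91448768  0.39487501] [ 0.41796945 -0.39382592 -0.81865907] [ 0.53405468 -0.02049613  0.15879587]
```

View pics/ov3.png

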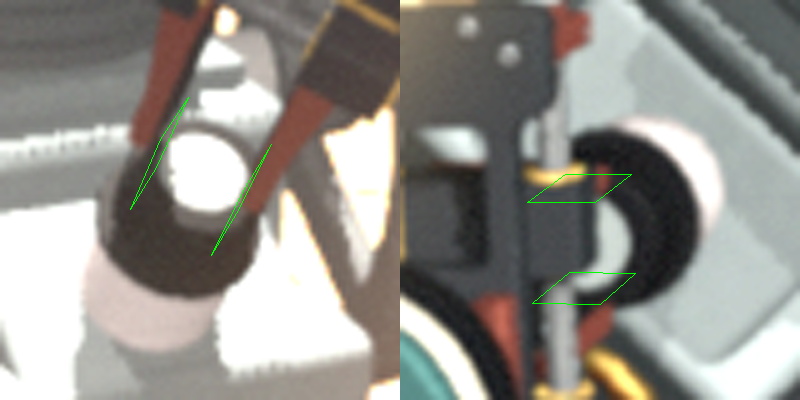

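```bash
python3 - <<'E'
from plant import r
from g import *
from h import *
p,R,o=now(r)
S=r.read_camera("side");T=r.read_camera("top")
for s,t in(((324.6,169),(426,188)),((322,168),(427,184)),((345.4,182.4),(427.4,212)),((345.4,182.4),(426,218))):
    q,g=tri(S,s,T,t); print(q,g,"in tool",R.inv().apply(q-p).round(4))
x0,y0=270,90
im=cv2.resize(cv2.convertScaleAbs(S["pixels"][y0:y0+110,x0:x0+120],alpha=2),None,fx=6,fy=6,interpolation=cv2.INTER_CUBIC)
cv2.imwrite("pics/big.png",im[:600]); print(o['time'])
E
```

```text
[ 0.54189995 -0.01879053  0.17927961] 0.006463843236973635 in tool [ 0.0158  0.0058 -0.0142]
[ 0.54741695 -0.02033137  0.17967399] 0.005702839450091663 in tool [ 0.0208  0.0069 -0.0116]
[ 0.50890921 -0.02371941  0.16026645] 0.004121328958158784 in tool [-0.0224  0.0057 -0.0104]
[ 0.50355112 -0.02036902  0.16163205] 0.012183636661695346 in tool [-0.0264  0.0037 -0.0151]
5.7
```

View pics/big.png

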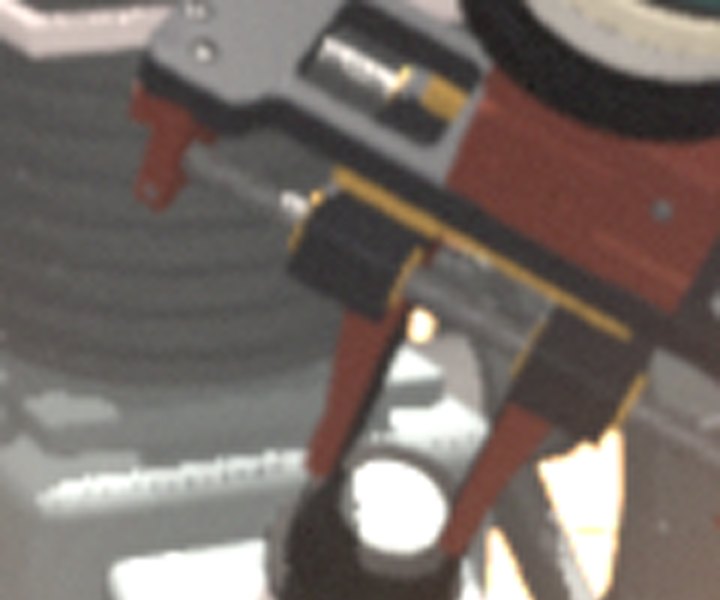

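Emit:
jog_arm:
  motion:
    - {"xyz": [0, 0, 0], "twist": [0, 0, 0], "hand": 0.07}
    - {"xyz": [0, 0, 0], "twist": [0, 0, 0], "hand": 0.07}

```text
time: 6.0
eef_pos: [0.534, -0.0205, 0.1588]
orientation: [2.691, -0.429, 0.105]
ft_force: [-0.5, -0.6, 0.0]
gripper_width: 0.0428
```

```bash
python3 st.py; python3 - <<'E'
from plant import r
from h import *
out=[]
for nme,(x0,y0) in(("side",(290,110)),("top",(385,140))):
    c=r.read_camera(nme); out.append(cv2.resize(cv2.convertScaleAbs(c["pixels"][y0:y0+100,x0:x0+100],alpha=2.2),(400,400),interpolation=cv2.INTER_CUBIC))
cv2.imwrite("pics/ov4.png",np.hstack(out))
E
```

```text
[ 0.53402424 -0.0205244   0.15877309] [ 0.195  0.21   2.072 -0.86   0.664  0.834] 0.001 0.042761654187240664
F tool [-0.46  0.6   0.02] M [ 0.12 -0.1   0.04]
to G in tool [-0.0003  0.0004  0.0026] twist to axis [-0.0005 -0.0016  0.    ]
roll [ 0.001  0.001 -0.602]
```

View pics/ov4.png

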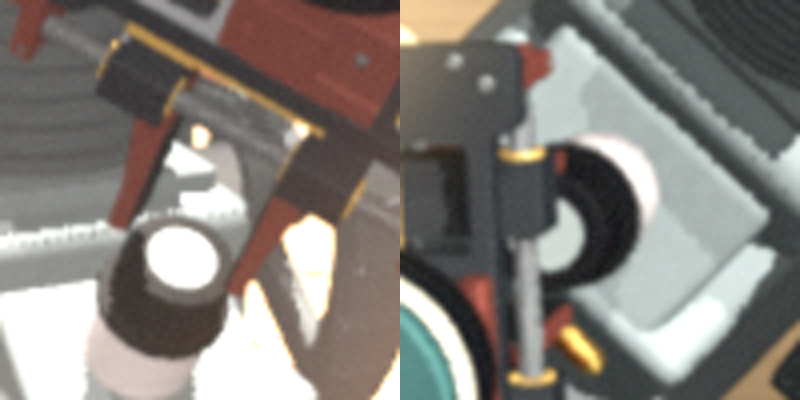

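```bash
python3 - <<'E'
from plant import r
from g import *
from h import *
p,R,o=now(r)
S=r.read_camera("side");T=r.read_camera("top")
def pl(c,uv,x):
    a,v=ray(c,uv); a=R.inv().apply(a-p); v=R.inv().apply(v); return (a+v*(x-a[0])/v[0]).round(4)
for x in(-.0215,-.028,-.035): print(pl(S,(348.7,182.5),x), "30mm:",pl(S,(345.4,182.4),x+.0064))
for x in(.0215,.028,.035): print(pl(S,(319.5,166.5),x))
for x in(.0215,.028,.035): print("top",pl(T,(385+160/4,140+160/4),x))
g=np.array([.53026948,-.01759663,.16571107]); print("cap centre in tool",R.inv().apply(g-p), "disc",R.inv().apply(g+.013*n-p))
E
```

```text
[-0.0215  0.1013  0.1045] 30mm: [-0.0151  0.1157  0.1271]
[-0.028  -0.0673 -0.1032] 30mm: [-0.0216 -0.0183 -0.0392]
[-0.035  -0.2488 -0.327 ] 30mm: [-0.0286 -0.1627 -0.2183]
[ 0.0215 -0.0384 -0.0664]
[ 0.028   0.005  -0.0129]
[0.035  0.0517 0.0448]
top [0.0215 0.0015 0.0002]
top [ 0.028   0.0106 -0.031 ]
top [ 0.035   0.0203 -0.0646]
cap centre in tool [-0.00025011  0.00040064 -0.00840563] disc [-0.00022838  0.00039394 -0.02140561]
```

```bash
cat > ovl.py <<'E'
import sys
from plant import r
from g import *
from h import *
p,R,o=now(r); X,Y,Z=R.as_matrix().T; w=o['gripper_width']/2
out=[]
for nme,(x0,y0) in(("side",(290,110)),("top",(385,140))):
    c=r.read_camera(nme); im=cv2.resize(cv2.convertScaleAbs(c["pixels"][y0:y0+100,x0:x0+100],alpha=2.2),(400,400),interpolation=cv2.INTER_CUBIC)
    for s in(1,-1):
        for xx,col in((w,(0,255,0)),(w+.0135,(0,0,255))):
            q=[p+s*xx*X+a*Y+b*Z for a,b in((-.01,0),(.01,0),(.01,-.04),(-.01,-.04))]
            cv2.polylines(im,[np.int32((proj(c,q)-[x0,y0]+.5)*4)],True,col,1)
    out.append(im)
cv2.imwrite(sys.argv[1],np.hstack(out))
E
python3 ovl.py pics/ov5.png
```

```text
(no output)
```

View pics/ov5.png

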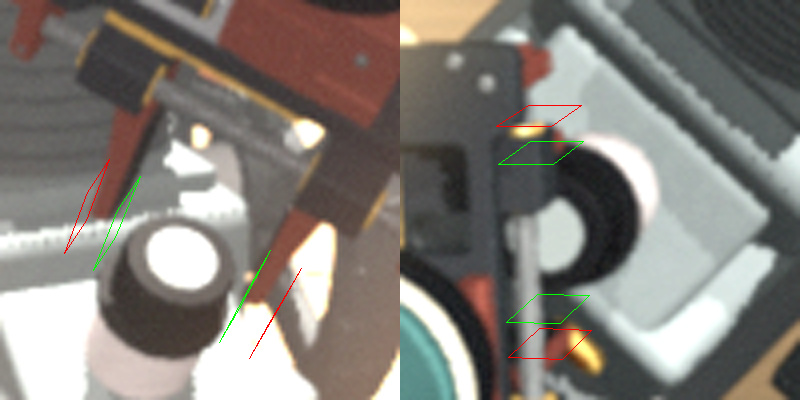

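The visible fingertips look about 20 mm short of the reported TCP. I'll back off, shut the fingers in view of both cameras and measure the tip directly.

Emit:
jog_arm:
  motion:
    - {"xyz": [0, 0, 0], "twist": [0, 0, 0], "hand": 0.07}
    - {"xyz": [0, 0, -0.04], "twist": [0, 0, 0], "hand": 0.04}
    - {"xyz": [0, 0, -0.08], "twist": [0, 0, 0], "hand": 0.0}
    - {"xyz": [0, 0, -0.08], "twist": [0, 0, 0], "hand": 0.0}
    - {"xyz": [0, 0, -0.08], "twist": [0, 0, 0], "hand": 0.0}
    - {"xyz": [0, 0, -0.08], "twist": [0, 0, 0], "hand": 0.0}
    - {"xyz": [0, 0, -0.08], "twist": [0, 0, 0], "hand": 0.0}
    - {"xyz": [0, 0, -0.08], "twist": [0, 0, 0], "hand": 0.0}

```text
time: 7.1
eef_pos: [0.5002, 0.0104, 0.2232]
orientation: [2.69, -0.427, 0.105]
ft_force: [-0.8, -0.8, -0.2]
gripper_width: 0.0171
```

```bash
python3 st.py; python3 - <<'E'
from plant import r
from g import *
from h import *
p,R,o=now(r); Z=R.as_matrix()[:,2]
out=[]
for nme,(x0,y0) in(("side",(270,70)),("top",(360,120))):
    c=r.read_camera(nme); cv2.imwrite(f"pics/t_{nme}.png",c["pixels"]); im=cv2.resize(cv2.convertScaleAbs(c["pixels"][y0:y0+133,x0:x0+133],alpha=2.2),(399,399),interpolation=cv2.INTER_CUBIC)
    for k,col in((0,(255,0,255)),(-.019,(0,255,0))):
        cv2.circle(im,tuple(int(v) for v in (proj(c,p+k*Z)[0]-[x0,y0]+.5)*3),2,col,-1)
    out.append(im)
cv2.imwrite("pics/ov6.png",np.hstack(out))
E
```

```text
[0.50020693 0.01037969 0.22317561] [ 0.298  0.077  2.021 -0.723  0.856  0.727] 0.005 0.01709790255157393
F tool [-0.86  0.76  0.13] M [ 0.21 -0.14  0.05]
to G in tool [0.0008 0.0002 0.0816] twist to axis [0.0002 0.0004 0.    ]
roll [-0.    -0.    -0.603]
```

View pics/ov6.png

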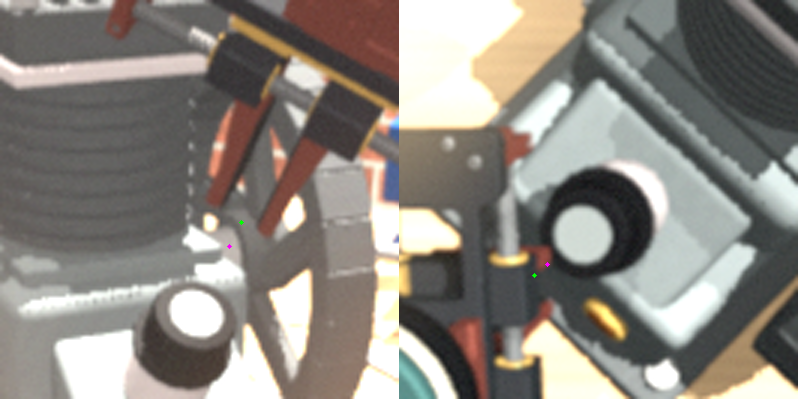

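```bash
python3 - <<'E'
from plant import r
from g import *
from h import *
p,R,o=now(r)
S=r.read_camera("side");T=r.read_camera("top")
for s,t in(((350,142.3),(408.3,214.3)),((341.5,137.5),(408.3,205)),((358,146.7),(408.3,223.5))):
    q,g=tri(S,s,T,t); print(q,g,"rel world",(q-p).round(4),"tool",R.inv().apply(q-p).round(4))
out=[]
for c,(x0,y0) in((S,(325,100)),(T,(385,180))):
    out.append(cv2.resize(cv2.convertScaleAbs(c["pixels"][y0:y0+57,x0:x0+57],alpha=2.2),(399,399),interpolation=cv2.INTER_CUBIC))
cv2.imwrite("pics/ov7.png",np.hstack(out)); print(now(r)[2]['gripper_width'])
E
```

```text
[0.49075592 0.01397052 0.23914203] 0.005565494759437347 rel world [-0.0096  0.0034  0.0156] tool [-0.0019  0.0039 -0.0182]
[0.50302896 0.01477984 0.24475013] 0.006862881385586517 rel world [0.0026 0.0042 0.0212] tool [ 0.0116  0.0043 -0.018 ]
[0.47880945 0.01334406 0.23406848] 0.005090392212789883 rel world [-0.0216  0.0028  0.0106] tool [-0.0149  0.0035 -0.0187]
0.0019707281206763415
```

View pics/ov7.png

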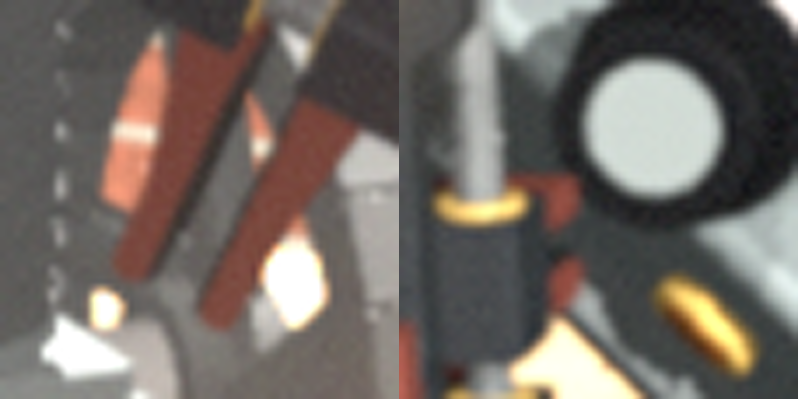

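```bash
python3 - <<'E'
from plant import r
from g import *
from h import *
p,R,o=now(r)
S=r.read_camera("side");T=r.read_camera("top")
def pl(c,uv,y):
    a,v=ray(c,uv); a=R.inv().apply(a-p); v=R.inv().apply(v); return (a+v*(y-a[1])/v[1]).round(4)
k=57/399
for uv in((325+132*k,100+280*k),(325+220*k,100+328*k)): print("side",[pl(S,uv,y) for y in(-.01,0,.01)])
for uv in((385+180*k,180+205*k),(385+182*k,180+280*k)): print("top",[pl(T,uv,y) for y in(-.01,0,.01)])
E
```

```text
side [array([ 0.0085, -0.01  , -0.0294]), array([ 0.0096,  0.    , -0.0187]), array([ 0.0108,  0.01  , -0.008 ])]
side [array([-0.0117, -0.01  , -0.0298]), array([-0.011 ,  0.    , -0.0192]), array([-0.0103,  0.01  , -0.0085])]
top [array([-0.0127, -0.01  ,  0.0395]), array([-0.0046,  0.    ,  0.0081]), array([ 0.0036,  0.01  , -0.0234])]
top [array([-0.0284, -0.01  ,  0.0383]), array([-0.0197,  0.    ,  0.0069]), array([-0.011 ,  0.01  , -0.0246])]
```

The fingertips really are about 25–28 mm behind the reported TCP, and nearly centred sideways. That explains why the fingers closed above the cap. I'll go that much deeper, steering by the cameras.

Emit:
jog_arm:
  motion:
    - {"xyz": [0, 0, 0], "twist": [0, 0, 0.12], "hand": 0.0878}
    - {"xyz": [0, 0, 0], "twist": [0, 0, 0.24], "hand": 0.0878}
    - {"xyz": [0, 0, 0], "twist": [0, 0, 0.36], "hand": 0.0878}
    - {"xyz": [0, 0, 0], "twist": [0, 0, 0.48], "hand": 0.0878}
    - {"xyz": [0, 0, 0], "twist": [0, 0, 0.6], "hand": 0.0878}
    - {"xyz": [0, 0, 0.02], "twist": [0, 0, 0.6], "hand": 0.0878}
    - {"xyz": [0, 0, 0.04], "twist": [0, 0, 0.6], "hand": 0.0878}
    - {"xyz": [0, 0, 0.04], "twist": [0, 0, 0.6], "hand": 0.0878}

```text
time: 8.2
eef_pos: [0.5166, -0.0056, 0.1899]
orientation: [3.027, -0.6, -0.559]
ft_force: [-0.2, 0.3, 0.7]
gripper_width: 0.0611
```

```bash
python3 st.py
```

```text
[ 0.51660636 -0.00560229  0.18986767] [ 0.244  0.142  2.051 -0.782  0.756  1.371] 0.045 0.061088099003968624
F tool [ 0.12 -0.05 -0.74] M [ 0.05 -0.25  0.01]
to G in tool [ 0.0012 -0.0006  0.0412] twist to axis [0.001 0.001 0.   ]
roll [-0.001 -0.001 -0.003]
```

Emit:
jog_arm:
  motion:
    - {"xyz": [0.0025, -0.001, 0], "twist": [0, 0, 0], "hand": 0.0878}
    - {"xyz": [0.0025, -0.001, 0], "twist": [0, 0, 0], "hand": 0.0878}
    - {"xyz": [0.0025, -0.001, 0.01], "twist": [0, 0, 0], "hand": 0.0878}
    - {"xyz": [0.0025, -0.001, 0.025], "twist": [0, 0, 0], "hand": 0.0878}
    - {"xyz": [0.0025, -0.001, 0.04], "twist": [0, 0, 0], "hand": 0.0878}
    - {"xyz": [0.0025, -0.001, 0.04], "twist": [0, 0, 0], "hand": 0.0878}

```text
time: 8.8
eef_pos: [0.536, -0.0213, 0.1588]
orientation: [3.028, -0.601, -0.559]
ft_force: [-0.3, -0.4, -0.2]
gripper_width: 0.0882
```

```bash
python3 st.py; python3 - <<'E'
from plant import r
from g import *
from h import *
out=[]
for nme,(x0,y0) in(("side",(270,90)),("top",(360,120))):
    c=r.read_camera(nme); out.append(cv2.resize(cv2.convertScaleAbs(c["pixels"][y0:y0+133,x0:x0+133],alpha=2.2),(399,399),interpolation=cv2.INTER_CUBIC))
cv2.imwrite("pics/ov8.png",np.hstack(out))
E
```

```text
[ 0.53602909 -0.02133599  0.15884686] [ 0.192  0.212  2.068 -0.856  0.666  1.426] 0.033 0.0882111152610119
F tool [-0.14  0.46  0.21] M [ 0.03 -0.23 -0.01]
to G in tool [-0.0018  0.001   0.0015] twist to axis [-0.0001  0.0003 -0.    ]
roll [ 0.    -0.    -0.003]
```

View pics/ov8.png

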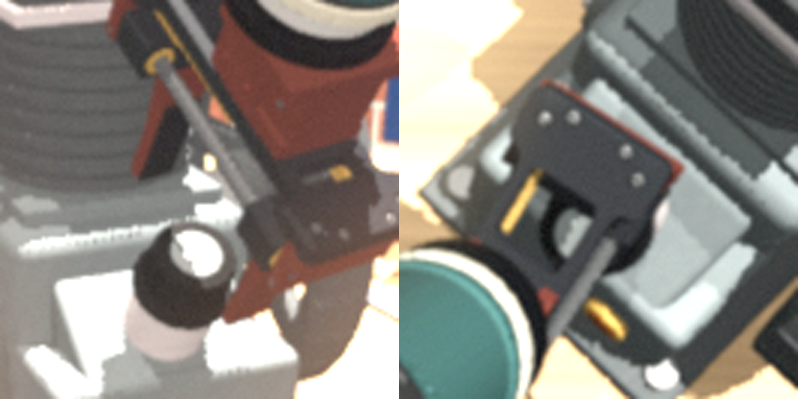

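Emit:
jog_arm:
  motion:
    - {"xyz": [-0.001, 0, 0.008], "twist": [0, 0, 0], "hand": 0.0878}
    - {"xyz": [-0.001, 0, 0.016], "twist": [0, 0, 0], "hand": 0.0878}
    - {"xyz": [-0.001, 0, 0.023], "twist": [0, 0, 0], "hand": 0.0878}
    - {"xyz": [-0.001, 0, 0.023], "twist": [0, 0, 0], "hand": 0.0878}

```text
time: 9.3
eef_pos: [0.5451, -0.0298, 0.1398]
orientation: [3.028, -0.602, -0.559]
ft_force: [-0.1, 0.3, 0.8]
gripper_width: 0.0878
```

```bash
python3 st.py; python3 - <<'E'
from plant import r
from g import *
from h import *
out=[]
for nme,(x0,y0) in(("side",(270,90)),("top",(360,120))):
    c=r.read_camera(nme); out.append(cv2.resize(cv2.convertScaleAbs(c["pixels"][y0:y0+133,x0:x0+133],alpha=2.2),(399,399),interpolation=cv2.INTER_CUBIC))
cv2.imwrite("pics/ov9.png",np.hstack(out))
E
```

```text
[ 0.54514151 -0.02983236  0.13982325] [ 0.166  0.255  2.078 -0.913  0.617  1.475] 0.021 0.08781566759139292
F tool [ 0.24 -0.1  -0.83] M [ 0.05 -0.22  0.04]
to G in tool [-0.0011  0.0012 -0.0212] twist to axis [-0.0005 -0.0002  0.    ]
roll [ 0.     0.    -0.003]
```

View pics/ov9.png

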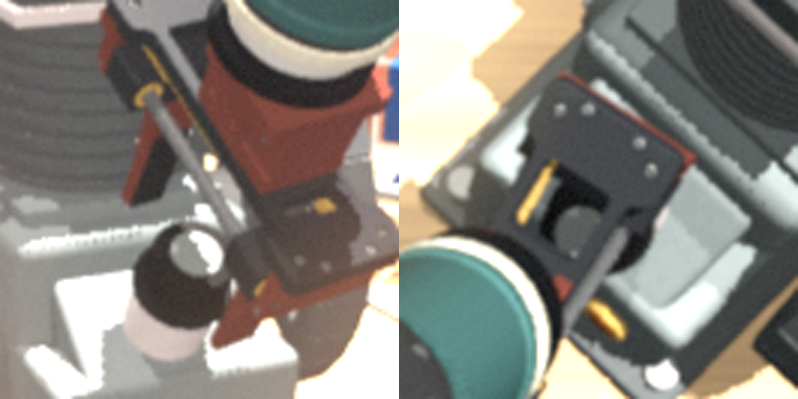

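Emit:
jog_arm:
  motion:
    - {"xyz": [0, 0.001, 0.002], "twist": [0, 0, 0], "hand": 0.03}
    - {"xyz": [0, 0.001, 0.002], "twist": [0, 0, 0], "hand": 0.03}
    - {"xyz": [0, 0.001, 0.002], "twist": [0, 0, 0], "hand": 0.03}
    - {"xyz": [0, 0.001, 0.002], "twist": [0, 0, 0], "hand": 0.03}
    - {"xyz": [0, 0.001, 0.002], "twist": [0, 0, 0], "hand": 0.03}
    - {"xyz": [0, 0.001, 0.002], "twist": [0, 0, 0], "hand": 0.03}
    - {"xyz": [0, 0.001, 0.002], "twist": [0, 0, 0], "hand": 0.03}
    - {"xyz": [0, 0.001, 0.002], "twist": [0, 0, 0], "hand": 0.03}

```text
time: 10.2
eef_pos: [0.5444, -0.0305, 0.1384]
orientation: [3.03, -0.601, -0.56]
ft_force: [-2.9, 4.0, 0.4]
gripper_width: 0.0444
```

```bash
python3 st.py; python3 - <<'E'
from plant import r
from g import *
from h import *
out=[]
for nme,(x0,y0) in(("side",(270,90)),("top",(360,120))):
    c=r.read_camera(nme); out.append(cv2.resize(cv2.convertScaleAbs(c["pixels"][y0:y0+133,x0:x0+133],alpha=2.2),(399,399),interpolation=cv2.INTER_CUBIC))
cv2.imwrite("pics/ov10.png",np.hstack(out))
E
```

```text
[ 0.54438822 -0.03048447  0.13840423] [ 0.164  0.256  2.082 -0.916  0.612  1.478] 0.002 0.044436372863163515
F tool [-3.59 -1.52 -3.11] M [ 0.23 -1.01  0.01]
to G in tool [-0.0001  0.0003 -0.0223] twist to axis [-0.0015  0.0007 -0.    ]
roll [ 0.001 -0.001 -0.003]
```

View pics/ov10.png

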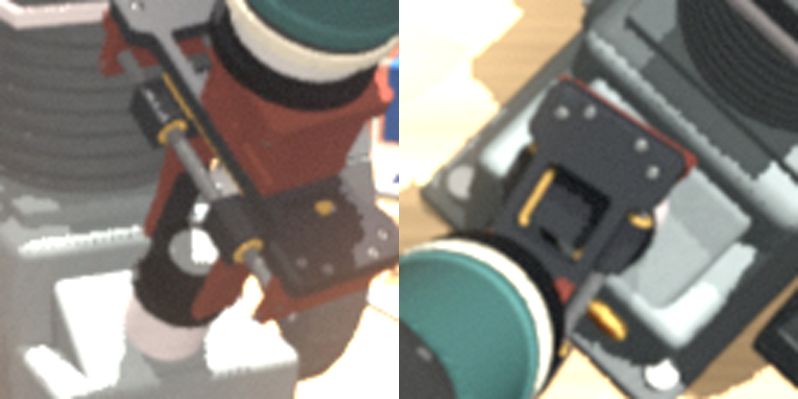

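The fingers stopped at 44.4 mm and there is contact force, so the grip is held. First part turn.

Emit:
jog_arm:
  motion:
    - {"xyz": [0, 0, -0.0003], "twist": [0, 0, -0.12], "hand": 0.03}
    - {"xyz": [0, 0, -0.0006], "twist": [0, 0, -0.24], "hand": 0.03}
    - {"xyz": [0, 0, -0.0009], "twist": [0, 0, -0.36], "hand": 0.03}
    - {"xyz": [0, 0, -0.0012], "twist": [0, 0, -0.48], "hand": 0.03}
    - {"xyz": [0, 0, -0.0015], "twist": [0, 0, -0.6], "hand": 0.03}
    - {"xyz": [0, 0, -0.0015], "twist": [0, 0, -0.6], "hand": 0.03}

```text
time: 10.9
eef_pos: [0.5434, -0.0304, 0.1393]
orientation: [2.691, -0.426, 0.106]
ft_force: [-3.7, 2.4, -3.3]
gripper_width: 0.0443
```

```bash
python3 st.py
```

```text
[ 0.54337811 -0.03035088  0.13931984] [ 0.165  0.254  2.081 -0.913  0.615  0.874] 0.124 0.04425910108791791
F tool [-4.47 -3.2   0.19] M [ 0.78 -0.9  -0.03]
to G in tool [ 0.0003 -0.0001 -0.0211] twist to axis [-0.0009  0.0008  0.    ]
roll [ 0.001 -0.001 -0.604]
```

Emit:
jog_arm:
  motion:
    - {"xyz": [0, 0, -0.0004], "twist": [0, 0, -0.14], "hand": 0.03}
    - {"xyz": [0, 0, -0.0007], "twist": [0, 0, -0.28], "hand": 0.03}
    - {"xyz": [0, 0, -0.0011], "twist": [0, 0, -0.42], "hand": 0.03}
    - {"xyz": [0, 0, -0.0014], "twist": [0, 0, -0.56], "hand": 0.03}
    - {"xyz": [0, 0, -0.0018], "twist": [0, 0, -0.7], "hand": 0.03}
    - {"xyz": [0, 0, -0.0021], "twist": [0, 0, -0.84], "hand": 0.03}
    - {"xyz": [0, 0, -0.0025], "twist": [0, 0, -0.98], "hand": 0.03}
    - {"xyz": [0, 0, -0.0028], "twist": [0, 0, -1.12], "hand": 0.03}

```text
time: 11.7
eef_pos: [0.542, -0.0296, 0.1416]
orientation: [2.556, 0.179, 1.073]
ft_force: [-3.1, 0.8, -3.3]
gripper_width: 0.0444
```

```bash
python3 st.py
```

```text
[ 0.54197908 -0.02964819  0.14160023] [ 0.168  0.248  2.08  -0.906  0.622 -0.253] 1.396 0.04439793865286513
F tool [-0.16 -4.44  1.1 ] M [1.02 0.1  0.1 ]
to G in tool [ 0.0006  0.0003 -0.0184] twist to axis [-0.0013  0.0004  0.    ]
roll [ 1.000e-03 -1.000e-03 -1.725e+00]
```

Emit:
jog_arm:
  motion:
    - {"xyz": [0, 0, -0.0004], "twist": [0, 0, -0.14], "hand": 0.03}
    - {"xyz": [0, 0, -0.0007], "twist": [0, 0, -0.28], "hand": 0.03}
    - {"xyz": [0, 0, -0.0011], "twist": [0, 0, -0.42], "hand": 0.03}
    - {"xyz": [0, 0, -0.0011], "twist": [0, 0, -0.42], "hand": 0.03}
    - {"xyz": [0, 0, -0.0011], "twist": [0, 0, -0.42], "hand": 0.07}
    - {"xyz": [0, 0, -0.0011], "twist": [0, 0, -0.42], "hand": 0.07}
    - {"xyz": [0, 0, -0.0011], "twist": [0, 0, -0.42], "hand": 0.07}

```text
time: 12.4
eef_pos: [0.5444, -0.0288, 0.1444]
orientation: [2.657, 0.392, 1.446]
ft_force: [0.6, -0.5, -0.7]
gripper_width: 0.0648
```

```bash
python3 st.py; python3 - <<'E'
from plant import r
from g import *
from h import *
out=[]
for nme,(x0,y0) in(("side",(270,90)),("top",(360,120))):
    c=r.read_camera(nme); out.append(cv2.resize(cv2.convertScaleAbs(c["pixels"][y0:y0+133,x0:x0+133],alpha=2.2),(399,399),interpolation=cv2.INTER_CUBIC))
cv2.imwrite("pics/ov11.png",np.hstack(out))
E
```

```text
[ 0.54443122 -0.02875296  0.14435908] [ 0.169  0.245  2.077 -0.905  0.623 -0.671] 0.012 0.06478750993933181
F tool [-0.18  0.19  0.99] M [0.09 0.24 0.07]
to G in tool [ 0.0004 -0.0029 -0.0168] twist to axis [ 0.0036 -0.0007  0.    ]
roll [-1.00e-03  4.00e-03 -2.14e+00]
```

View pics/ov11.png

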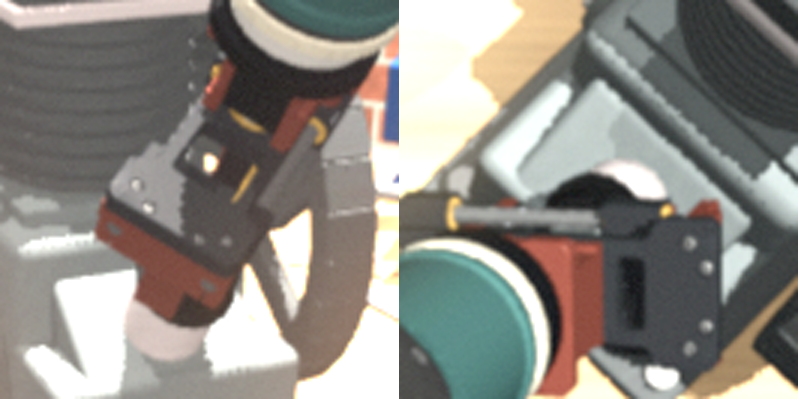

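The cap should now be 2.14 rad out. I'm winding the wrist back with the fingers open.

Emit:
jog_arm:
  motion:
    - {"xyz": [0.0004, -0.0029, 0], "twist": [0.003, 0, 0.14], "hand": 0.07}
    - {"xyz": [0.0004, -0.0029, 0], "twist": [0.003, 0, 0.28], "hand": 0.07}
    - {"xyz": [0.0004, -0.0029, 0], "twist": [0.003, 0, 0.42], "hand": 0.07}
    - {"xyz": [0.0004, -0.0029, 0], "twist": [0.003, 0, 0.56], "hand": 0.07}
    - {"xyz": [0.0004, -0.0029, 0], "twist": [0.003, 0, 0.7], "hand": 0.07}
    - {"xyz": [0.0004, -0.0029, 0], "twist": [0.003, 0, 0.84], "hand": 0.07}
    - {"xyz": [0.0004, -0.0029, 0], "twist": [0.003, 0, 0.98], "hand": 0.07}
    - {"xyz": [0.0004, -0.0029, 0], "twist": [0.003, 0, 1.12], "hand": 0.07}

```text
time: 13.3
eef_pos: [0.5411, -0.0287, 0.1425]
orientation: [2.569, -0.223, 0.485]
ft_force: [-0.7, 1.2, -0.3]
gripper_width: 0.0699
```

Emit:
jog_arm:
  motion:
    - {"xyz": [0, 0, 0], "twist": [0, 0, 0.14], "hand": 0.07}
    - {"xyz": [0, 0, 0], "twist": [0, 0, 0.28], "hand": 0.07}
    - {"xyz": [0, 0, 0], "twist": [0, 0, 0.42], "hand": 0.07}
    - {"xyz": [0, 0, 0], "twist": [0, 0, 0.56], "hand": 0.07}
    - {"xyz": [0, 0, 0], "twist": [0, 0, 0.7], "hand": 0.07}
    - {"xyz": [0, 0, 0], "twist": [0, 0, 0.84], "hand": 0.07}
    - {"xyz": [0, 0, 0], "twist": [0, 0, 0.98], "hand": 0.07}
    - {"xyz": [0, 0, 0], "twist": [0, 0, 0.98], "hand": 0.07}

```text
time: 14.1
eef_pos: [0.5411, -0.0287, 0.1425]
orientation: [3.004, -0.596, -0.514]
ft_force: [-0.2, -0.1, -0.0]
gripper_width: 0.0696
```

```bash
python3 st.py; python3 - <<'E'
from plant import r
from g import *
from h import *
out=[]
for nme,(x0,y0) in(("side",(270,90)),("top",(360,120))):
    c=r.read_camera(nme); out.append(cv2.resize(cv2.convertScaleAbs(c["pixels"][y0:y0+133,x0:x0+133],alpha=2.2),(399,399),interpolation=cv2.INTER_CUBIC))
cv2.imwrite("pics/ov12.png",np.hstack(out))
E
```

```text
[ 0.54110592 -0.02867152  0.14248221] [ 0.169  0.245  2.082 -0.903  0.621  1.429] 0.149 0.06963140118440257
F tool [-0.11  0.16 -0.03] M [ 0.09 -0.23  0.05]
to G in tool [ 0.0007 -0.0005 -0.0169] twist to axis [-0.0018  0.0011  0.    ]
roll [ 0.002 -0.001 -0.04 ]
```

View pics/ov12.png

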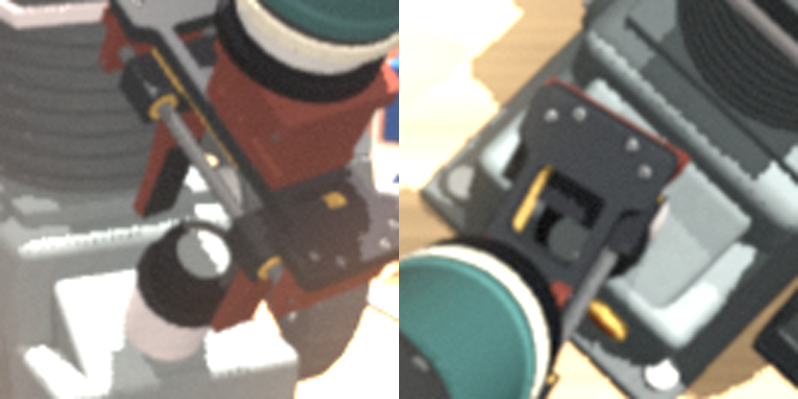

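Emit:
jog_arm:
  motion:
    - {"xyz": [0.0005, 0, 0], "twist": [0, 0, 0], "hand": 0.03}
    - {"xyz": [0.0005, 0, 0], "twist": [0, 0, 0], "hand": 0.03}
    - {"xyz": [0.0005, 0, 0], "twist": [0, 0, 0], "hand": 0.03}
    - {"xyz": [0.0005, 0, 0], "twist": [0, 0, 0], "hand": 0.03}
    - {"xyz": [0.0005, 0, 0], "twist": [0, 0, 0], "hand": 0.03}
    - {"xyz": [0.0005, 0, 0], "twist": [0, 0, 0], "hand": 0.03}

```text
time: 14.8
eef_pos: [0.541, -0.0289, 0.1424]
orientation: [3.002, -0.595, -0.512]
ft_force: [-0.3, 0.4, 0.2]
gripper_width: 0.0442
```

```bash
python3 st.py
```

```text
[ 0.54095594 -0.02893724  0.14242021] [ 0.169  0.245  2.082 -0.902  0.622  1.425] 0.003 0.04415091521087136
F tool [-0.2  -0.13 -0.45] M [ 0.01 -0.28 -0.02]
to G in tool [ 0.0008 -0.0008 -0.017 ] twist to axis [-0.0013  0.0018  0.    ]
roll [ 0.001 -0.002 -0.043]
```

Emit:
jog_arm:
  motion:
    - {"xyz": [0, 0, -0.0004], "twist": [0, 0, -0.14], "hand": 0.03}
    - {"xyz": [0, 0, -0.0007], "twist": [0, 0, -0.28], "hand": 0.03}
    - {"xyz": [0, 0, -0.0011], "twist": [0, 0, -0.42], "hand": 0.03}
    - {"xyz": [0, 0, -0.0014], "twist": [0, 0, -0.56], "hand": 0.03}
    - {"xyz": [0, 0, -0.0018], "twist": [0, 0, -0.7], "hand": 0.03}
    - {"xyz": [0, 0, -0.0021], "twist": [0, 0, -0.84], "hand": 0.03}
    - {"xyz": [0, 0, -0.0025], "twist": [0, 0, -0.98], "hand": 0.03}
    - {"xyz": [0, 0, -0.0028], "twist": [0, 0, -1.12], "hand": 0.03}

```text
time: 15.6
eef_pos: [0.54, -0.0277, 0.1448]
orientation: [2.547, -0.138, 0.614]
ft_force: [-0.1, 1.0, -0.0]
gripper_width: 0.0446
```

```bash
python3 st.py
```

```text
[ 0.53997442 -0.02767187  0.14477728] [ 0.172  0.239  2.08  -0.895  0.627  0.293] 1.395 0.04463959034132753
F tool [ 0.43 -0.76 -0.42] M [0.33 0.1  0.08]
to G in tool [ 0.0008  0.0004 -0.0142] twist to axis [-0.0023 -0.0009  0.    ]
roll [ 3.000e-03 -1.000e-03 -1.168e+00]
```

Emit:
jog_arm:
  motion:
    - {"xyz": [0, 0, -0.0004], "twist": [0, 0, -0.14], "hand": 0.03}
    - {"xyz": [0, 0, -0.0007], "twist": [0, 0, -0.28], "hand": 0.03}
    - {"xyz": [0, 0, -0.0011], "twist": [0, 0, -0.42], "hand": 0.03}
    - {"xyz": [0, 0, -0.0014], "twist": [0, 0, -0.56], "hand": 0.03}
    - {"xyz": [0, 0, -0.0018], "twist": [0, 0, -0.7], "hand": 0.03}
    - {"xyz": [0, 0, -0.0021], "twist": [0, 0, -0.84], "hand": 0.03}
    - {"xyz": [0, 0, -0.0025], "twist": [0, 0, -0.98], "hand": 0.03}
    - {"xyz": [0, 0, -0.0028], "twist": [0, 0, -1.12], "hand": 0.03}

```text
time: 16.4
eef_pos: [0.5388, -0.0262, 0.1469]
orientation: [2.722, 0.454, 1.593]
ft_force: [-0.8, 2.1, -0.2]
gripper_width: 0.0444
```

```bash
python3 st.py
```

```text
[ 0.5387968  -0.02615548  0.14688912] [ 0.176  0.234  2.08  -0.887  0.632 -0.832] 1.394 0.04439007715456127
F tool [ 1.95 -0.37 -1.  ] M [0.12 0.77 0.09]
to G in tool [-0.0004  0.0008 -0.0113] twist to axis [-0.0001 -0.0032  0.    ]
roll [ 4.000e-03  2.000e-03 -2.288e+00]
```

Emit:
jog_arm:
  motion:
    - {"xyz": [0, 0, -0.001], "twist": [0, 0, 0], "hand": 0.03}
    - {"xyz": [0, 0, -0.002], "twist": [0, 0, 0], "hand": 0.03}
    - {"xyz": [0, 0, -0.003], "twist": [0, 0, 0], "hand": 0.03}

```text
time: 16.7
eef_pos: [0.5374, -0.0256, 0.1495]
orientation: [2.719, 0.452, 1.584]
ft_force: [-0.6, 0.2, -1.7]
gripper_width: 0.0443
```

```bash
python3 st.py
```

```text
[ 0.5374338  -0.02559752  0.1495405 ] [ 0.179  0.229  2.078 -0.881  0.64  -0.83 ] 0.032 0.04427347613644797
F tool [ 0.91 -1.18  1.08] M [0.06 0.38 0.03]
to G in tool [ 0.0002  0.001  -0.0084] twist to axis [-0.0006 -0.0021  0.    ]
roll [ 0.003  0.    -2.28 ]
```

The pull is only about 1 N, so it seems free. I'll keep lifting along the axis and check.

Emit:
jog_arm:
  motion:
    - {"xyz": [0, 0, -0.003], "twist": [0, 0, 0], "hand": 0.03}
    - {"xyz": [0, 0, -0.006], "twist": [0, 0, 0], "hand": 0.03}
    - {"xyz": [0, 0, -0.01], "twist": [0, 0, 0], "hand": 0.03}

```text
time: 17.0
eef_pos: [0.5331, -0.0216, 0.1579]
orientation: [2.72, 0.453, 1.586]
ft_force: [-0.8, -0.6, -1.8]
gripper_width: 0.0437
```

```bash
python3 st.py; python3 - <<'E'
from plant import r
from g import *
from h import *
out=[]
for nme,(x0,y0) in(("side",(270,90)),("top",(360,120))):
    c=r.read_camera(nme); out.append(cv2.resize(cv2.convertScaleAbs(c["pixels"][y0:y0+133,x0:x0+133],alpha=2.2),(399,399),interpolation=cv2.INTER_CUBIC))
cv2.imwrite("pics/ov13.png",np.hstack(out))
E
```

```text
[ 0.53305298 -0.02163615  0.15788809] [ 0.191  0.21   2.074 -0.857  0.662 -0.852] 0.093 0.04373095986009133
F tool [ 0.28 -1.44  1.36] M [0.16 0.33 0.06]
to G in tool [0.0002 0.0011 0.0018] twist to axis [-0.0008 -0.002   0.    ]
roll [ 0.003  0.    -2.282]
```

View pics/ov13.png

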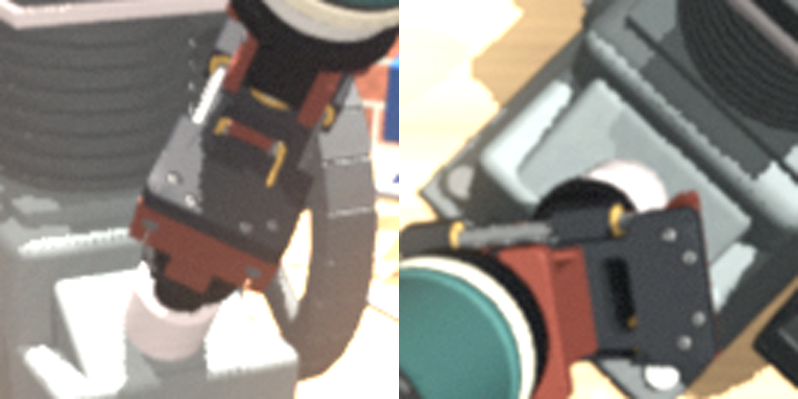

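The neck rim now shows at (170,295) in the side crop with the cap's stem coming out of it, and the force is about the cap's weight. The cap is free, so I'm lifting it clear.

Emit:
jog_arm:
  motion:
    - {"xyz": [0, 0, -0.01], "twist": [0, 0, 0], "hand": 0.03}
    - {"xyz": [0, 0, -0.025], "twist": [0, 0, 0], "hand": 0.03}
    - {"xyz": [0, 0, -0.045], "twist": [0, 0, 0], "hand": 0.03}
    - {"xyz": [0, 0, -0.065], "twist": [0, 0, 0], "hand": 0.03}
    - {"xyz": [0, 0, -0.08], "twist": [0, 0, 0], "hand": 0.03}
    - {"xyz": [0, 0, -0.08], "twist": [0, 0, 0], "hand": 0.03}

```text
time: 17.7
eef_pos: [0.5004, 0.0109, 0.2253]
orientation: [2.716, 0.452, 1.587]
ft_force: [0.6, 0.7, -1.8]
gripper_width: 0.0446
```

```bash
python3 st.py; python3 - <<'E'
from plant import r
from g import *
from h import *
out=[]
for nme,(x0,y0) in(("side",(260,50)),("top",(310,100))):
    c=r.read_camera(nme); out.append(cv2.resize(cv2.convertScaleAbs(c["pixels"][y0:y0+200,x0:x0+200],alpha=2),(400,400),interpolation=cv2.INTER_CUBIC))
cv2.imwrite("pics/ov14.png",np.hstack(out))
# tray centre & -y half from rim corners
rim=np.array([[0.36204,.46679],[.36569,.18225],[.55401,.18656],[.55049,.47899]]);print(rim.mean(0), np.linalg.norm(rim-np.roll(rim,-1,0),axis=1))
T=r.read_camera("top"); g=cv2.cvtColor(T["pixels"],cv2.COLOR_BGR2HSV)
E
```

```text
[0.5003899  0.01087259 0.22533875] [ 0.296  0.071  2.021 -0.718  0.855 -0.959] 0.042 0.044582345914287246
F tool [1.38 0.01 1.42] M [0.15 0.35 0.12]
to G in tool [-0.     -0.0006  0.0835] twist to axis [ 0.0029 -0.0031  0.    ]
roll [ 2.000e-03  5.000e-03 -2.282e+00]
[0.4580575 0.3286475] [0.28456341 0.18836931 0.29245118 0.18884449]
```

View pics/ov14.png

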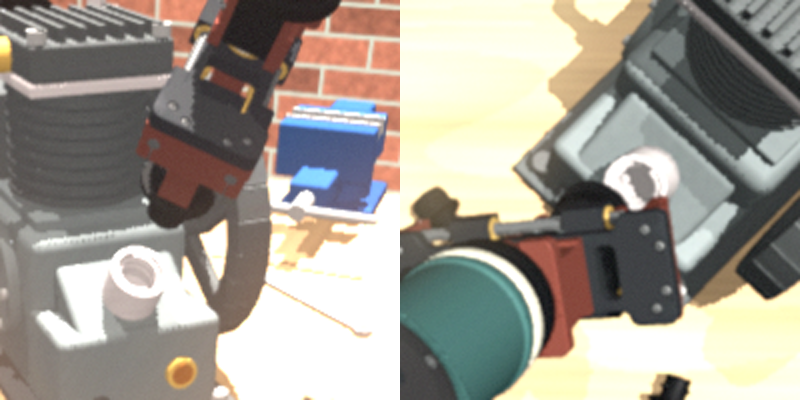

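The cap is out and the neck is open (rim at (135,272) in the side crop). Next I'll carry it over the empty half of the tray and turn it upright.

```bash
cat > down.py <<'E'
import sys
from plant import r
from g import *
p,R,o=now(r); Z=R.as_matrix()[:,2]; d=np.array([0,0,-1.])
a=np.cross(Z,d); s=np.linalg.norm(a); rv=a/s*np.arctan2(s,Z@d) if s>1e-9 else a
RD=Ro.from_rotvec(rv)*R
goal=np.array([float(v) for v in sys.argv[1:4]])
print(o['time'],p.round(4),o['joint_pos'].round(2)); print("rel",[v.round(4) for v in rel(p,R,goal,RD)],"yaw",RD.as_euler('xyz'))
E
python3 down.py .458 .257 .24
```

```text
17.85 [0.4999 0.0098 0.2231] [ 0.29  0.07  2.02 -0.72  0.85 -0.96]
rel [array([ 0.2155,  0.0162, -0.1284]), array([0.3917, 0.4659, 0.    ])] yaw [3.14159265 0.         1.68583662]
```

Emit:
jog_arm:
  motion:
    - {"xyz": [0.027, 0.002, -0.018], "twist": [0.02, 0.024, 0], "hand": 0.03}
    - {"xyz": [0.054, 0.004, -0.036], "twist": [0.07, 0.083, 0], "hand": 0.03}
    - {"xyz": [0.081, 0.006, -0.054], "twist": [0.13, 0.155, 0], "hand": 0.03}
    - {"xyz": [0.108, 0.008, -0.07], "twist": [0.19, 0.226, 0], "hand": 0.03}
    - {"xyz": [0.135, 0.01, -0.085], "twist": [0.25, 0.297, 0], "hand": 0.03}
    - {"xyz": [0.162, 0.012, -0.1], "twist": [0.31, 0.369, 0], "hand": 0.03}
    - {"xyz": [0.189, 0.014, -0.114], "twist": [0.36, 0.428, 0], "hand": 0.03}
    - {"xyz": [0.2155, 0.016, -0.128], "twist": [0.392, 0.466, 0], "hand": 0.03}

```text
time: 18.65
eef_pos: [0.4591, 0.2569, 0.2391]
orientation: [-3.139, -0.001, 1.684]
ft_force: [0.2, -0.7, -1.2]
gripper_width: 0.0445
```

Emit:
jog_arm:
  motion:
    - {"xyz": [0, 0, 0], "twist": [0, 0, 0], "hand": 0.03}
    - {"xyz": [0, 0, 0], "twist": [0, 0, 0], "hand": 0.03}
    - {"xyz": [0, 0, 0], "twist": [0, 0, 0], "hand": 0.03}

```text
time: 18.95
eef_pos: [0.4578, 0.2557, 0.2391]
orientation: [-3.141, 0.002, 1.685]
ft_force: [0.3, 0.4, -1.8]
gripper_width: 0.0441
```

```bash
python3 st.py; python3 down.py .458 .257 .14;  python3 - <<'E'
from plant import r
from g import *
from h import *
p,R,o=now(r)
out=[]
for nme,(x0,y0) in(("side",(130,200)),("top",(120,120))):
    c=r.read_camera(nme); cv2.imwrite(f"pics/c_{nme}.png",c["pixels"]); 
    im=cv2.convertScaleAbs(c["pixels"],alpha=1.5)
    cv2.circle(im,tuple(int(v) for v in proj(c,p)[0]),2,(255,0,255),-1)
    out.append(cv2.resize(im,(400,300)))
cv2.imwrite("pics/ov15.png",np.hstack(out))
E
```

```text
[0.45777191 0.25566647 0.23912841] [ 3.790e-01  2.090e-01  1.605e+00 -1.000e-03  1.329e+00 -1.306e+00] 0.012 0.044100166859300564
F tool [0.37 0.4  1.79] M [-0.14  0.02  0.03]
to G in tool [-0.2845  0.0449  0.0829] twist to axis [-0.3695 -0.438   0.    ]
roll [ 0.733 -0.204 -2.197]
18.95 [0.4578 0.2557 0.2391] [ 0.38  0.21  1.61 -0.    1.33 -1.31]
rel [array([0.0015, 0.0005, 0.0991]), array([-0.0011,  0.0017,  0.    ])] yaw [-3.14159265  0.          1.68529315]
```

View pics/ov15.png

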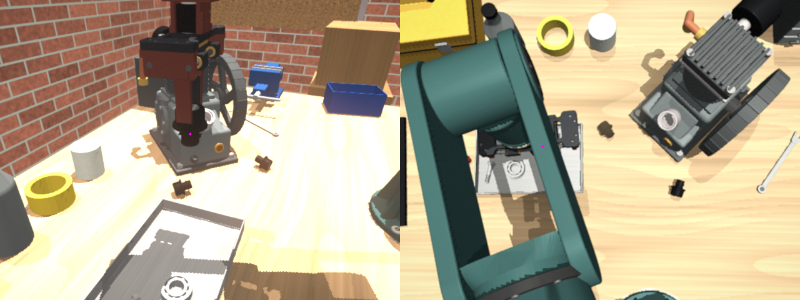

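```bash
cat > crop.py <<'E'
import sys
from plant import r
from g import *
from h import *
p,R,o=now(r); c=r.read_camera("side"); x0,y0=int(sys.argv[2]),int(sys.argv[3]); Z=R.as_matrix()[:,2]
im=cv2.resize(cv2.convertScaleAbs(c["pixels"][y0:y0+120,x0:x0+130],alpha=2.0),None,fx=5,fy=5,interpolation=cv2.INTER_CUBIC)
th=np.linspace(0,2*np.pi,60)
gc=p-.0333*Z
for h,rr,col in((-.013,.0225,(0,255,0)),(.013,.0225,(0,255,255)),(.018,.028,(0,0,255)),(.048,.015,(255,0,255))):
    q=gc+h*Z+rr*np.c_[np.cos(th),np.sin(th),0*th]; cv2.polylines(im,[np.int32((proj(c,q)-[x0,y0]+.5)*5)],True,col,1)
cv2.imwrite(sys.argv[1],im)
E
python3 crop.py pics/d1.png 240 140
```

```text
(no output)
```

View pics/d1.png

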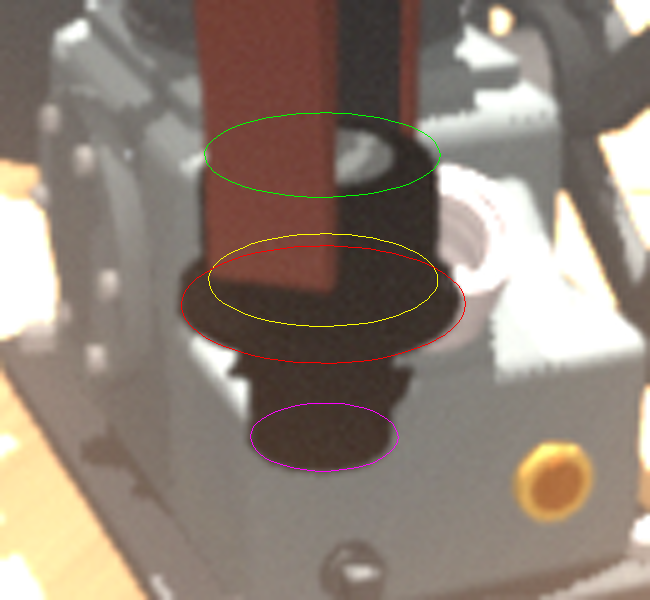

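The drawn cap outline matches the held cap, so the 33 mm offset travels with the tool and the cap hangs upright. I'm lowering.

Emit:
jog_arm:
  motion:
    - {"xyz": [0.0015, 0.0005, 0.03], "twist": [-0.001, 0.0015, 0], "hand": 0.03}
    - {"xyz": [0.0015, 0.0005, 0.07], "twist": [-0.001, 0.0015, 0], "hand": 0.03}
    - {"xyz": [0.0015, 0.0005, 0.11], "twist": [-0.001, 0.0015, 0], "hand": 0.03}
    - {"xyz": [0.0015, 0.0005, 0.15], "twist": [-0.001, 0.0015, 0], "hand": 0.03}
    - {"xyz": [0.0015, 0.0005, 0.18], "twist": [-0.001, 0.0015, 0], "hand": 0.03}
    - {"xyz": [0.0015, 0.0005, 0.2], "twist": [-0.001, 0.0015, 0], "hand": 0.03}
    - {"xyz": [0.0015, 0.0005, 0.2], "twist": [-0.001, 0.0015, 0], "hand": 0.03}
    - {"xyz": [0.0015, 0.0005, 0.2], "twist": [-0.001, 0.0015, 0], "hand": 0.03}

```text
time: 19.9
eef_pos: [0.4586, 0.2583, 0.0403]
orientation: [3.141, -0.001, 1.685]
ft_force: [-0.2, 0.5, -0.9]
gripper_width: 0.0447
```

```bash
python3 down.py .458 .257 .018;python3 st.py|sed -n 2p; python3 crop.py pics/d2.png 200 320
```

```text
19.9 [0.4586 0.2583 0.0403] [ 0.38  0.44  1.83  0.    0.87 -1.31]
rel [array([-0.0012, -0.0008,  0.0223]), array([ 0.0009, -0.0014, -0.    ])] yaw [3.14159265 0.         1.6854727 ]
F tool [ 0.47 -0.12  0.86] M [-0.17  0.05 -0.04]
```

View pics/d2.png

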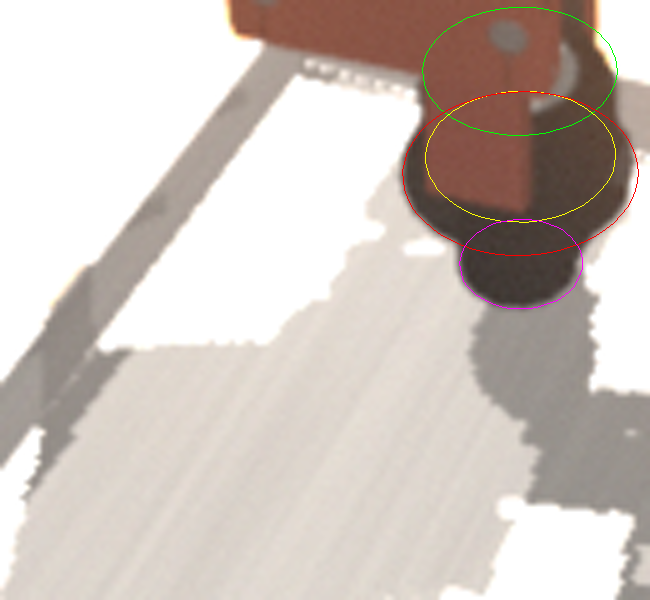

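Emit:
jog_arm:
  motion:
    - {"xyz": [0, 0, 0.006], "twist": [0, 0, 0], "hand": 0.03}
    - {"xyz": [0, 0, 0.012], "twist": [0, 0, 0], "hand": 0.03}
    - {"xyz": [0, 0, 0.017], "twist": [0, 0, 0], "hand": 0.03}
    - {"xyz": [0, 0, 0.019], "twist": [0, 0, 0], "hand": 0.03}
    - {"xyz": [0, 0, 0.019], "twist": [0, 0, 0], "hand": 0.03}
    - {"xyz": [0, 0, 0.019], "twist": [0, 0, 0], "hand": 0.03}

```text
time: 20.55
eef_pos: [0.4585, 0.2585, 0.0209]
orientation: [3.141, -0.002, 1.686]
ft_force: [-0.7, 0.1, -1.5]
gripper_width: 0.0443
```

```bash
python3 st.py|head -2
```

```text
[0.45854155 0.25849422 0.02087343] [ 0.381  0.475  1.843  0.002  0.822 -1.306] 0.004 0.044283371016971905
F tool [ 0.18 -0.73  1.54] M [-0.13  0.07  0.03]
```

Emit:
jog_arm:
  motion:
    - {"xyz": [0, 0, 0.001], "twist": [0, 0, 0], "hand": 0.03}
    - {"xyz": [0, 0, 0.002], "twist": [0, 0, 0], "hand": 0.03}
    - {"xyz": [0, 0, 0.002], "twist": [0, 0, 0], "hand": 0.03}

```text
time: 20.85
eef_pos: [0.4589, 0.2586, 0.0191]
orientation: [3.14, -0.002, 1.686]
ft_force: [1.2, -0.4, 0.7]
gripper_width: 0.0443
```

Emit:
jog_arm:
  motion:
    - {"xyz": [0, 0, 0.001], "twist": [0, 0, 0], "hand": 0.03}
    - {"xyz": [0, 0, 0.001], "twist": [0, 0, 0], "hand": 0.03}

```text
time: 21.05
eef_pos: [0.4593, 0.2586, 0.019]
orientation: [3.139, -0.002, 1.686]
ft_force: [-0.7, -1.3, 9.8]
gripper_width: 0.0444
```

Emit:
jog_arm:
  motion:
    - {"xyz": [0, 0, 0.001], "twist": [0, 0, 0], "hand": 0.03}
    - {"xyz": [0, 0, 0.001], "twist": [0, 0, 0], "hand": 0.03}

```text
time: 21.25
eef_pos: [0.4595, 0.2587, 0.019]
orientation: [3.139, -0.002, 1.686]
ft_force: [-3.2, -3.3, 19.9]
gripper_width: 0.0445
```

The foot touched down at TCP z = 0.019. I'll ease the pressure off, then open.

Emit:
jog_arm:
  motion:
    - {"xyz": [0, 0, -0.0018], "twist": [0, 0, 0], "hand": 0.03}
    - {"xyz": [0, 0, -0.0018], "twist": [0, 0, 0], "hand": 0.03}
    - {"xyz": [0, 0, -0.0018], "twist": [0, 0, 0], "hand": 0.046}
    - {"xyz": [0, 0, -0.0018], "twist": [0, 0, 0], "hand": 0.05}
    - {"xyz": [0, 0, -0.0018], "twist": [0, 0, 0], "hand": 0.06}
    - {"xyz": [0, 0, -0.0018], "twist": [0, 0, 0], "hand": 0.072}
    - {"xyz": [0, 0, -0.0018], "twist": [0, 0, 0], "hand": 0.072}
    - {"xyz": [0, 0, -0.0018], "twist": [0, 0, 0], "hand": 0.072}

```text
time: 22.05
eef_pos: [0.4585, 0.2585, 0.0186]
orientation: [3.141, -0.002, 1.686]
ft_force: [0.6, 0.6, -0.1]
gripper_width: 0.072
```

```bash
python3 st.py|head -2; python3 crop.py pics/d3.png 200 320
```

```text
[0.45850562 0.25845871 0.01861976] [ 0.381  0.479  1.845  0.002  0.817 -1.306] 0.002 0.07196926366276479
F tool [0.53 0.69 0.13] M [-0.15  0.04 -0.07]
```

View pics/d3.png

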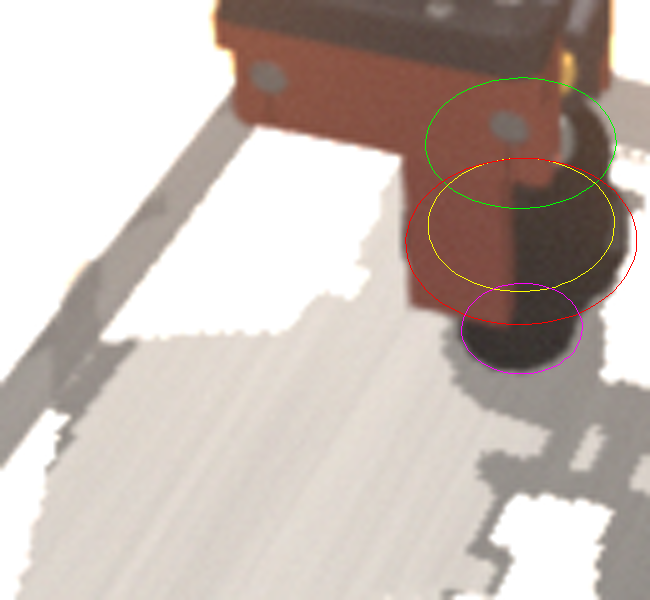

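The cap is standing with the fingers open around it. I'm withdrawing straight up.

Emit:
jog_arm:
  motion:
    - {"xyz": [0, 0, -0.01], "twist": [0, 0, 0], "hand": 0.072}
    - {"xyz": [0, 0, -0.03], "twist": [0, 0, 0], "hand": 0.072}
    - {"xyz": [0, 0, -0.06], "twist": [0, 0, 0], "hand": 0.072}
    - {"xyz": [0, 0, -0.1], "twist": [0, 0, 0], "hand": 0.072}
    - {"xyz": [0, 0, -0.15], "twist": [0, 0, 0], "hand": 0.072}
    - {"xyz": [0, 0, -0.2], "twist": [0, 0, 0], "hand": 0.072}
    - {"xyz": [0, 0, -0.2], "twist": [0, 0, 0], "hand": 0.072}

```text
time: 22.8
eef_pos: [0.463, 0.2601, 0.2267]
orientation: [3.127, -0.005, 1.686]
ft_force: [0.4, 0.3, -1.0]
gripper_width: 0.0725
```

```bash
python3 st.py|head -2; python3 - <<'E'
from plant import r
from h import *
im=[cv2.resize(cv2.convertScaleAbs(r.read_camera(n)["pixels"],alpha=1.3),(400,300)) for n in("side","top")]
cv2.imwrite("pics/f1.png",np.hstack(im))
c=r.read_camera("side");cv2.imwrite("pics/f2.png",cv2.resize(cv2.convertScaleAbs(c["pixels"][320:440,230:360],alpha=2),None,fx=4,fy=4))
E
```

```text
[0.46296855 0.26005418 0.2266588 ] [ 3.810e-01  2.190e-01  1.624e+00  1.000e-03  1.284e+00 -1.305e+00] 0.102 0.07246273128038881
F tool [0.29 0.44 1.01] M [-0.19  0.07 -0.02]
```

View pics/f1.png

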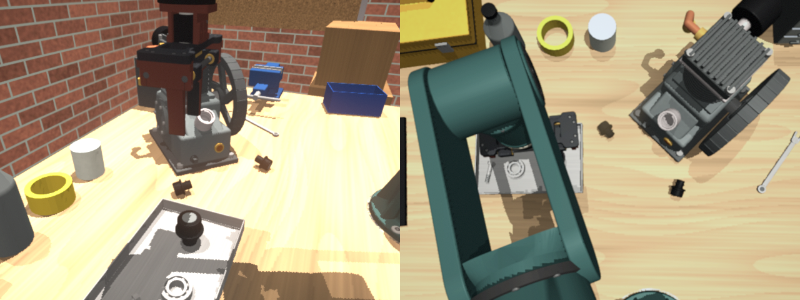

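View pics/f2.png

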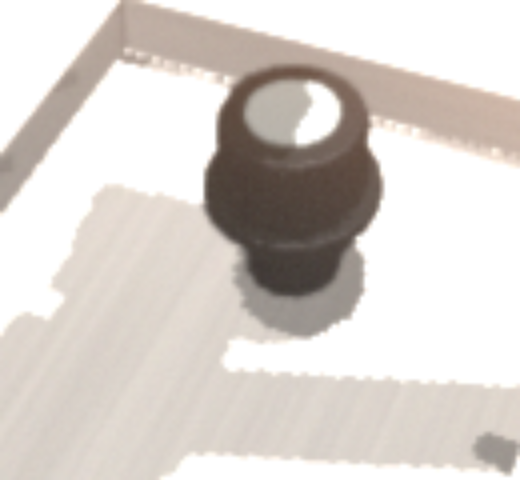

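The cap stands upright in the empty half of the tray, at about (190,225) in the half-scale side picture. The bearing and the loose small parts have not moved. Handing in.

```bash
python3 - <<'E'
from plant import r
print(r.close_job())
E
```

```text
the job is handed in; nothing more can be done
None
```

The filler cap is out of the neck and standing upright, thread down, on the floor of the drip tray's empty half. I handed the job in at about 23 s of the 51 s allowed.

- **Unscrewing:** I turned it anticlockwise in two part turns, 2.14 rad and then about 2.24 rad. It then lifted straight out along the axis with only 1–2 N of pull.
- **Placing:** Touchdown reached about 20 N at the wrist for a moment, under the limit. I eased that off before opening the fingers, then backed straight up.
- **Last checks:** The side picture shows the cap upright and clear of the walls, the gripper about 0.2 m above it, and the bearing and loose small caps in place. The arm hid part of the tray from above, so I did not see the two bolts clearly at the end; nothing came near them.
- **What disagreed:** The visible fingertips sat about 25 mm behind the reported tool point. My first grasp therefore closed just above the cap without touching it, and I corrected for this from the camera pictures. The corrected offset matched the held cap before I lowered it.

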